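# Close the steam boiler's filler with a cam-lever coupling

## Robot

A 6-joint arm with a two-finger parallel gripper is mounted at the origin on the work surface. World frame = base frame: x ahead of the robot, y to its left, z up, the work surface at z = 0. Lengths are in m, angles in rad, forces in N, time in s.
With the tool pointing down it reaches from about 0.35 to 0.975 m from the base axis. Payload 4.9 kg.
Tool frame: the origin (TCP) lies on the mounting face of the last link; the fingertips stand 173 mm ahead of it and the grasp point (between the pads) lies 155 mm ahead of it; x points along the fingers, z is the direction in which the jaws open and shut, and the axes are right-handed (so a half turn about x gives the same grasp; the last joint's range is limited). The gripper opens to 85 mm and grips with 20 to 120 N. Pads are 22 mm wide; open, the fingers measure 114 mm over their backs; the gripper's body (76 mm by 85 mm) begins 54 mm behind the grasp point. The pads swing forward as they close: fully open they stand 13 mm farther back than shut.
Start: joints at [1.183, 0.053, 1.613, -0, 1.476, -0.119], TCP at [0.166, 0.603, 0.405] pointing down, gripper open.
Joint ranges: [-3.01, 3.01], [-1.01, 2.22], [0.06, 2.58], [-1.02, 4.17], [0.09, 2.62], [-3.14, 3.14]. Speed limits (rad/s): [2.57, 2.57, 3.14, 3.14, 3.14, 3.14].

## Interface

Orientations are given as a rotation vector (axis times angle).
In Python, from station import get_obs, get_image, get_calibration, finish_job, look_for, masks_of, tip_of gives the robot as it stands.
- The arm moves only by the tool carry_out, never from a script. Its argument "increments" is a list of rows, each a list of 3 entries, a list of its own where there are three numbers: the turn, a rotation vector about the world's x, y, z in units of 0.1 rad (1.0 is 0.1 rad), then the shift along the world's x, y, z in units of 20 mm (1.0 is 20 mm), then the opening, from 0 (shut) to 1 (fully open). A call has 1 to 8 rows; each row shifts and turns the pose as measured when the row begins; what a row does not reach is not made up. A row lasts 1/10 s, in which the tool goes at most 50 mm and 8.59 degrees, less where a joint would pass 70% of its speed; a pose out of reach is approached as far as the arm can. A call with a number of a shift or a turn outside -1 to 1 is refused whole. A call with a gripper value outside its range is refused whole. The fingers move at their own pace and stop on an object; "squeeze" is the grip in N (left out, the last holds). Time passes only in rows, so rows that do not move let the fingers close. It gives the time, the measured TCP pose, the force and the opening at its end, in the units of the state.
- get_obs(): the state, without advancing time (a new reading comes with each control period).
- get_image(name): name is "scene" or "side" or "wrist"; returns (picture, depth): 384x512x3 uint8, blue, green, red; 384x512 float32, m along the optical axis (not along the pixel's ray), 0 where there is no reading.
- get_calibration(name): a dict with "fx", "fy", "cx", "cy" (pixels), "k1" (the pictures are not rectified: a ray, as slopes to the right and down, at radius r is drawn at 1 + k1 r^2 times it, then the intrinsics apply), "position" and "orientation" of the camera in the world. Camera axes: x right, y down, z forward; pixel columns grow to the right and rows downward; lengths in m; the calibration is good to about 2 mm. A picture is of the moment at which its call begins: read the wrist's pose just before it. get_calibration takes no time and is no camera call; for the wrist camera it gives the pose at the moment of the call.
- finish_job(): hands the job in, once; it reports no verdict.
Trained networks look in the newest picture that a camera, given by its name, has taken for a name from the list of things; names that differ only in an ending like _2 or _b are one class to them, and where a whole thing is asked for, a point or a joint stands for the part that bears it (a point fixed in the world has none). Each returns a list of dicts, best first, with "p" (0 to 1); they miss things now and then, are a little off and sometimes report something else, mostly with a low value. They report only what shows in the picture. A call takes as long as a camera call.
- look_for(camera, query): "centre" ([column, row] in pixels, amid what is visible of it).
- masks_of(camera, query): "region" (384x512 bool, what is visible of it) and "centre" ([column, row] in pixels, amid what is visible of it).
- tip_of(camera, query): "centre" ([column, row] in pixels: a listed point, or the origin of a listed thing).
The state is a dict: "t": time; "q": joint angles; "dq": joint speeds; "effort": joint torques, N m; "tool_pos": TCP position; "tool_rot": TCP orientation; "contact_force": force on the tool from outside, world axes, zero at the start; "wrist_torque": the same for the moment, N m; "opening": finger opening in m.
Only numpy, scipy, OpenCV 4.12 (cv2) and the standard library are available. Lean on these libraries where they do the work, as an engineer would, in place of code of your own. Each camera call takes 0.05 s, during which the arm holds its last target.

## Task

Close the filler on top of the ironing station's steam boiler: push the blanking coupling with the two cam levers, levers raised, straight down onto the grooved adaptor until it is fully home, then swing its two levers down one after the other until each is fully closed. Work gently, without forcing the coupling or the levers, leave everything else on the table where it is, and let go at the end.

Things in the scene. Friction and masses are not known exactly. Their poses are not given: they have to be found in the camera images.
- boiler: The steam boiler: a white box 200 (x) x 240 (y) x 100 mm tall, fixed. Origin: middle of its underside. In the middle of its top stands an aluminium adaptor 44 mm across, with a 26 mm land (upper edge bevelled 3 mm) above a 21 mm wide groove. Four springy seal nubs round the land resist the push with about 5 to 12 N; the rubber gasket on top then gives 2.5 mm, adding up to 12 N, before it is solid.
- neck (a point): Point on the boiler's flat top, on the adaptor's axis; z up, x and y along the boiler's edges. The adaptor is a height-adjustable one, clamped at a different height each time: its top, gasket included, stands anywhere from 81 to 113 mm above this point. This is not measured: push the coupling until it is felt to be home.
- stub (a point): Centre of the coupling's grip stub (round, 32 mm across, 40 mm tall), on the coupling's axis, 81 mm above its mouth (lower rim), 20 mm below its top. z up along the axis; the levers are at +y and -y of this frame. Once home, this point lies 104 mm (adaptor low) to 136 mm (adaptor high) above neck. Any yaw will do.
- coupling: The blanking coupling, loose, aluminium and steel, about 0.45 kg, standing mouth down on the table. Origin: middle of its mouth. A cup 57 mm across and 61 mm tall, bore 45.6 mm across and 57 mm deep, with a grip stub on top and a cam lever on each side.
- lever_a (a joint): Cam lever on the coupling's +y side. Hinge 29.5 mm from the coupling's axis, 53 mm below point stub, pin along the coupling's x. 0 = raised (bar points outwards and 55 degrees up); grows as it swings outwards and down; 1.31 rad (20 degrees below level) = fully closed, at a stop. Stiff: some 2 to 3 N at the bar's end move it, it stays where left. Jams if the coupling is not home.
- lever_b (a joint): Cam lever on the coupling's -y side. Hinge 29.5 mm from the coupling's axis, 53 mm below point stub, pin along the coupling's x. 0 = raised (bar points outwards and 55 degrees up); grows as it swings outwards and down; 1.31 rad (20 degrees below level) = fully closed, at a stop. Stiff: some 2 to 3 N at the bar's end move it, it stays where left. Jams if the coupling is not home.
- lever_a_tip (a point): Place to press on the +y lever: middle of the bar's thickness, 55 mm from the hinge; moves with the lever. The bar is steel, 16 mm wide, 6 mm thick, 64 mm long from the hinge. Near the end of its swing it gets stiffer: a short cam enters the adaptor's groove and draws the coupling down on the gasket.
- lever_b_tip (a point): Place to press on the -y lever: middle of the bar's thickness, 55 mm from the hinge; moves with the lever. The bar is steel, 16 mm wide, 6 mm thick, 64 mm long from the hinge. Near the end of its swing it gets stiffer: a short cam enters the adaptor's groove and draws the coupling down on the gasket.
- screw_cap: a bystander: plain round aluminium cap 60 mm across, 24 mm tall, without levers; origin at the centre of its underside
- pin_dish: a bystander: shallow steel dish 90 mm across, 24 mm tall; origin at the centre of its underside
- spool: a bystander: small thread spool 32 mm across, 38 mm tall; origin at the centre of its underside
- bottle: a bystander: clear bottle 68 mm across, 190 mm tall; origin at the centre of its underside
- pin_box: a bystander: clear open box 100 x 70 x 30 mm; origin at the centre of its underside
- tape_case: a bystander: grey tape-measure case 56 mm across, 18 mm tall; origin at the centre of its underside
- shears: a bystander: dressmaker's shears about 200 mm long lying flat; origin at the centre of its underside

How it is judged:
By the outcome, as a careful person would: the job done as asked, in the order asked, and still so for the second after the job is handed in, with the robot touching nothing.
It also fails if it takes over 72 s, if anything falls off the work surface, if the arm or the gripper's body presses on something with over 40 N, if the wrist force passes 120 N, or if a joint passes its speed limit or range.

## Working session

There is one attempt and no reset: what is moved stays moved. The work goes in short steps, Python scripts to look and compute and a tool call to move; the robot and the scene stay as the last step left them, time stands still between calls to the robot, and variables do not carry over. Pictures are saved under pics/ and viewed, and the job is handed in when it is done.

Besides the shell and the picture viewer there is one more tool, called after "Call:" in YAML: its name, and indented under it one key for each argument. carry_out: Moves the arm, as the interface text tells. Shifts and turns lie within -1 to 1; 1 stands for 20 mm of shift or 0.1 rad of turn. Its arguments: {"type":"object","properties":{"increments":{"type":"array","items":{"type":"array"}},"squeeze":{"type":"number"}},"required":["increments"]}

```bash
ls; mkdir -p pics; python3 - <<'E'
from station import *
import cv2,numpy as np
o=get_obs(); print({k:np.round(v,3).tolist() for k,v in o.items()})
for n in ["scene","side"]:
    im,d=get_image(n); c=get_calibration(n); print(n,c)
    cv2.imwrite(f"pics/{n}0.png",im); np.savez(f"pics/{n}0.npz",im=im,d=d)
    for q in ["coupling","stub","neck","lever_a_tip","boiler"]:
        r=tip_of(n,q); print(q,[(round(x["p"],2),np.round(x["centre"],1).tolist()) for x in r[:3]])
E
```

```text
pics
{'t': 0.0, 'q': [1.183, 0.053, 1.614, -0.0, 1.476, -0.119], 'dq': [0.0, -0.001, -0.001, -0.001, 0.001, -0.001], 'effort': [-0.001, -39.368, -37.018, -0.0, 0.007, 0.0], 'tool_pos': [0.166, 0.602, 0.403], 'tool_rot': [-1.01, 1.326, 1.008], 'contact_force': [0.449, -0.059, -0.098], 'wrist_torque': [0.034, -0.063, 0.003], 'opening': 0.086}
scene {'fx': 410.2581557660625, 'fy': 410.2581557660625, 'cx': 256.71034973198005, 'cy': 191.3154174384575, 'k1': -0.09334322018464418, 'position': array([ 1.17317088, -0.21001636,  0.95379061]), 'orientation': array([-2.14828527, -1.35505199,  0.44567029])}
coupling [(0.75, [270.5, 183.1])]
stub [(0.64, [267.4, 164.4])]
neck [(0.88, [142.3, 199.5])]
lever_a_tip [(0.5, [293.0, 167.9])]
boiler [(0.73, [151.3, 220.0])]
side {'fx': 436.82191093426184, 'fy': 436.82191093426184, 'cx': 258.7193151716356, 'cy': 188.30576564719607, 'k1': -0.02064590571168596, 'position': array([0.52722442, 0.83898988, 0.80120983]), 'orientation': array([-0.12569353,  2.85968946, -1.22328458])}
coupling [(0.84, [291.7, 239.9])]
stub [(0.95, [294.5, 215.7])]
neck [(0.83, [306.4, 117.0])]
lever_a_tip [(0.74, [245.1, 244.5]), (0.63, [281.9, 235.8])]
boiler [(0.89, [302.0, 145.0])]
```

View pics/scene0.png

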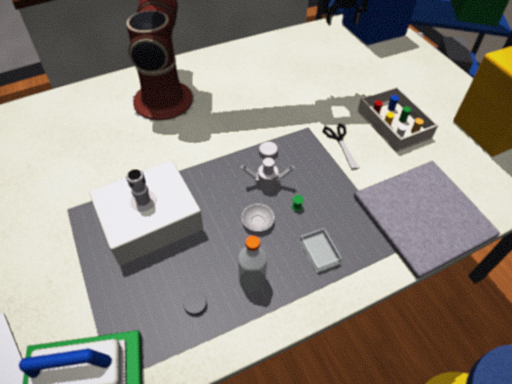

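View pics/side0.png

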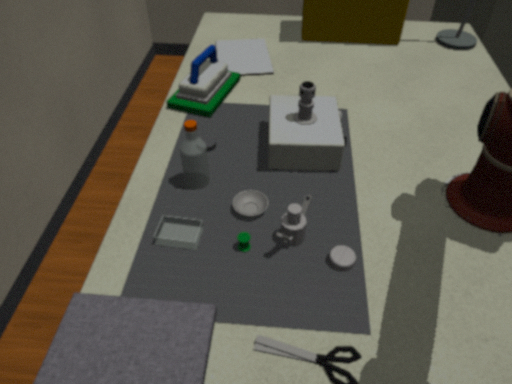

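The scene view shows the coupling with raised levers at about (268,170), the boiler with its adaptor at (140,185), the dish at (258,219), the cap at (268,149) and the spool at (298,201). The side view agrees, with the coupling at (293,222) and the adaptor at (307,100).

```bash
cat > h.py <<'E'
import numpy as np,cv2
from scipy.spatial.transform import Rotation as R
from station import *
def K(c): return np.array([[c["fx"],0,c["cx"]],[0,c["fy"],c["cy"]],[0,0,1]]),np.array([c["k1"],0,0,0.])
def ray(c,uv):
    k,D=K(c); p=cv2.undistortPoints(np.array(uv,float).reshape(-1,1,2),k,D).reshape(-1,2)
    d=np.c_[p,np.ones(len(p))]; return R.from_rotvec(c["orientation"]).apply(d)  # scaled with z=1
def tri(cs,uvs):
    A=np.zeros((3,3));b=np.zeros(3);ds=[]
    for c,uv in zip(cs,uvs):
        d=ray(c,uv)[0];d/=np.linalg.norm(d);P=np.eye(3)-np.outer(d,d);A+=P;b+=P@c["position"];ds.append((d,P))
    x=np.linalg.solve(A,b); return x,[np.linalg.norm(P@(x-c["position"])) for c,(d,P) in zip(cs,ds)]
def atz(c,uv,z):
    d=ray(c,uv)[0]; return c["position"]+d*(z-c["position"][2])/d[2]
def proj(c,X):
    r=R.from_rotvec(c["orientation"]).inv(); k,D=K(c)
    return cv2.projectPoints(r.apply(np.atleast_2d(X)-c["position"]).reshape(-1,1,3),np.zeros(3),np.zeros(3),k,D)[0].reshape(-1,2)
def cloud(c,d):
    v,u=np.mgrid[0:384,0:512]; uv=np.c_[u.ravel(),v.ravel()]
    P=c["position"]+ray(c,uv)*d.ravel()[:,None]; P[d.ravel()==0]=np.nan
    return P.reshape(384,512,3)
E
python3 - <<'E'
from h import *
S,T=get_calibration("scene"),get_calibration("side")
for n,a,b in [("coupling",(270.5,183.1),(291.7,239.9)),("stub",(267.4,164.4),(294.5,215.7)),("neck",(142.3,199.5),(306.4,117)),("boiler",(151.3,220),(302,145))]:
    print(n,[np.round(x,4) for x in tri([S,T],[a,b])])
for n,c in [("scene",S),("side",T)]:
    d=np.load(f"pics/{n}0.npz")["d"]; P=cloud(c,d)
    for lab,uv in [("coupling",(.75,)),]:
        pass
    # boiler top: points z .09-.11
    m=(abs(P[...,2]-.1)<.006)&(P[...,0]<.9)
    q=P[m]; print(n,"top",len(q),np.nanmin(q,0),np.nanmax(q,0),np.nanmedian(q,0))
    m=(P[...,2]>.12)&(P[...,2]<.25)&(P[...,0]<.9)&(P[...,0]>.3); q=P[m]; print(n,"high",len(q),np.round(np.nanpercentile(q,[1,50,99],axis=0),3))
E
```

```text
coupling [array([0.5031, 0.174 , 0.0011]), array([0.0015, 0.0015])]
stub [array([0.4983, 0.1661, 0.0802]), array([0.0024, 0.0024])]
neck [array([ 0.4789, -0.1923,  0.0995]), array([0.0016, 0.0016])]
boiler [array([ 0.4833, -0.1871,  0.0049]), array([0.0005, 0.0005])]
scene top 6032 [-0.66019893 -0.53627788  0.09401341] [0.85220819 1.08472731 0.1059943 ] [ 0.50311101 -0.18258699  0.10020815]
scene high 4242 [[ 0.479 -0.525  0.121]
 [ 0.669 -0.012  0.15 ]
 [ 0.846  0.884  0.247]]
side top 4041 [-0.16227086 -0.95436888  0.09400065] [0.85057658 0.18301469 0.10598544] [ 0.47537088 -0.15886406  0.09993396]
side high 2103 [[ 0.305 -0.889  0.121]
 [ 0.49  -0.382  0.147]
 [ 0.839  0.018  0.207]]
```

```bash
python3 - <<'E'
from h import *
for n in ["scene","side"]:
    c=get_calibration(n)
    d=np.load(f"pics/{n}0.npz")["d"]; P=cloud(c,d).reshape(-1,3)
    def near(x,y,r,z0,z1): return P[(np.hypot(P[:,0]-x,P[:,1]-y)<r)&(P[:,2]>z0)&(P[:,2]<z1)]
    b=near(.48,-.19,.17,.096,.104); print(n,"boilertop",cv2.minAreaRect(b[:,:2].astype(np.float32)))
    a=near(.48,-.19,.06,.115,.30); print("adaptor",len(a)); top=np.percentile(a[:,2],98)
    print("top",top); t=a[a[:,2]>top-.006]; print(len(t),cv2.minEnclosingCircle(t[:,:2].astype(np.float32)),t.mean(0))
    k=near(.5,.17,.13,.02,.14)
    for z in np.arange(.02,.13,.01):
        s=k[(k[:,2]>=z)&(k[:,2]<z+.01)]
        if len(s): print(round(z,2),len(s),np.round(s.min(0)[:2],3),np.round(s.max(0)[:2],3),np.round(s.mean(0)[:2],3))
E
python3 - <<'E'
import cv2
for n,(x,y) in {"scene":(228,125),"side":(235,180)}.items():
    im=cv2.imread(f"pics/{n}0.png"); cv2.imwrite(f"pics/{n}0z.png",cv2.resize(im[y:y+90,x:x+100],None,fx=6,fy=6,interpolation=3))
E
```

```text
scene boilertop ((0.48637959361076355, -0.19093888998031616), (0.2019757181406021, 0.23957756161689758), 2.648644208908081)
adaptor 571
top 0.20832940082442641
155 ((0.48679256439208984, -0.19125434756278992), 0.019894234836101532) [ 0.48699544 -0.19152085  0.20583338]
0.02 269 [0.375 0.064] [0.625 0.249] [0.478 0.176]
0.03 157 [0.477 0.12 ] [0.627 0.217] [0.558 0.176]
0.04 80 [0.478 0.118] [0.621 0.211] [0.521 0.159]
0.05 118 [0.472 0.11 ] [0.533 0.207] [0.511 0.155]
0.06 142 [0.471 0.098] [0.536 0.216] [0.51  0.159]
0.07 66 [0.466 0.093] [0.543 0.224] [0.507 0.157]
0.08 38 [0.474 0.096] [0.539 0.227] [0.516 0.171]
0.09 49 [0.489 0.147] [0.52  0.175] [0.51  0.159]
0.1 55 [0.488 0.148] [0.517 0.177] [0.503 0.163]
side boilertop ((0.48361456394195557, -0.1890249252319336), (0.19884033501148224, 0.24308039247989655), 3.224155902862549)
adaptor 520
top 0.20733197219371277
112 ((0.4839688241481781, -0.18728914856910706), 0.021473001688718796) [ 0.48370261 -0.18552686  0.20495134]
0.02 379 [0.375 0.065] [0.622 0.25 ] [0.447 0.204]
0.03 193 [0.475 0.173] [0.625 0.22 ] [0.566 0.198]
0.04 89 [0.472 0.122] [0.625 0.22 ] [0.505 0.181]
0.05 170 [0.468 0.112] [0.53  0.215] [0.498 0.168]
0.06 212 [0.467 0.104] [0.53  0.222] [0.499 0.164]
0.07 90 [0.463 0.098] [0.541 0.23 ] [0.492 0.15 ]
0.08 70 [0.466 0.099] [0.539 0.231] [0.508 0.185]
0.09 72 [0.487 0.15 ] [0.518 0.183] [0.503 0.171]
0.1 88 [0.487 0.151] [0.516 0.181] [0.502 0.166]
```

View pics/scene0z.png

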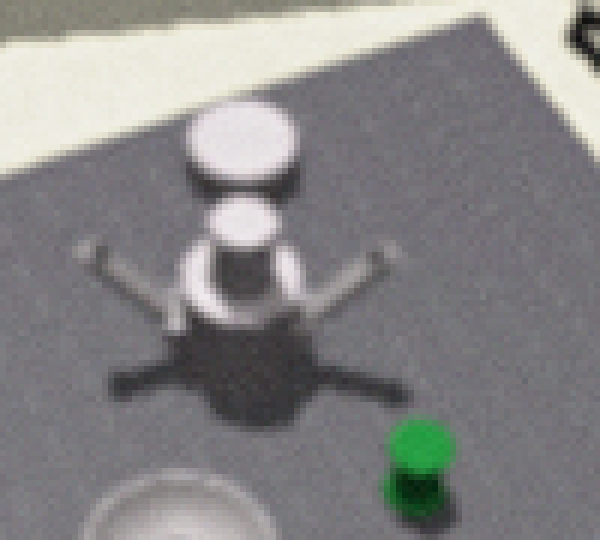

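View pics/side0z.png

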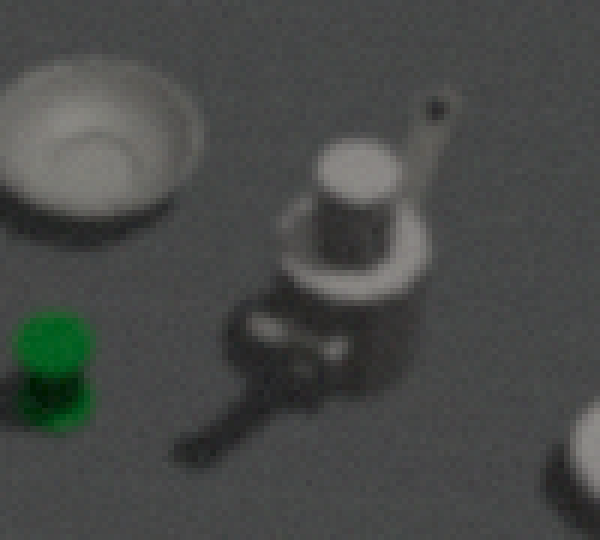

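The close-ups show the levers as a line through the stub. In the scene crop the tips are at about (243,167) and (293,168), so the lever axis is roughly 60° from world x. Next I'll check the tool orientation and the wrist view.

```bash
python3 - <<'E'
from h import *
o=get_obs(); M=R.from_rotvec(o["tool_rot"]).as_matrix(); print(np.round(M,3))
c=get_calibration("wrist"); print(c); Mc=R.from_rotvec(c["orientation"]).as_matrix()
print("cam in tool",M.T@(c["position"]-o["tool_pos"]), np.round(M.T@Mc,3))
S,T=get_calibration("scene"),get_calibration("side")
z=28+64*np.sin(np.radians(55))
print(atz(S,(243,166.7),.08),atz(S,(293,167.5),.08), atz(T,(235+435/6,180+105/6),.08),atz(T,(235+190/6,180+455/6),.08))
for n in ["screw_cap","pin_dish","spool","bottle","pin_box","tape_case"]:
    u=[(lambda r:r[0]["centre"] if r else None)(tip_of(q,n)) for q in ("scene","side")]
    print(n,np.round(tri([S,T],u)[0],3) if all(x is not None for x in u) else u)
E
```

```text
[[ 0.    -0.964  0.265]
 [ 0.     0.265  0.964]
 [-1.    -0.     0.   ]]
{'fx': 283.68328498146786, 'fy': 283.68328498146786, 'cx': 247.95292786816643, 'cy': 192.44297964624388, 'k1': -0.06915021707032498, 'position': array([0.08679113, 0.62527115, 0.37333938]), 'orientation': array([2.28593696, 1.74114383, 0.28148366])}
cam in tool [0.03139726 0.08234789 0.00089555] [[-0.    -0.315  0.949]
 [-0.    -0.949 -0.315]
 [ 1.    -0.     0.   ]]
[0.47394847 0.09924086 0.08      ] [0.53651402 0.22604431 0.08      ] [0.47148709 0.10718965 0.08      ] [0.55439632 0.28552354 0.08      ]
screw_cap [ 0.391  0.22  -0.001]
pin_dish [0.606 0.08  0.003]
spool [0.547 0.157 0.048]
bottle [ 0.763 -0.009  0.007]
pin_box [0.776 0.185 0.003]
tape_case [ 0.768 -0.16   0.003]
```

Call:
carry_out:
  increments:
    - [[0, 0, -0.75], [0.7, -0.9, 0], 1]
    - [[0, 0, -0.75], [0.7, -0.9, 0], 1]
    - [[0, 0, -0.75], [0.7, -0.9, 0], 1]
    - [[0, 0, -0.75], [0.7, -0.9, 0], 1]
    - [[0, 0, -0.75], [0.7, -0.9, 0], 1]
    - [[0, 0, -0.75], [0.7, -0.9, 0], 1]
    - [[0, 0, -0.75], [0.7, -0.9, 0], 1]
    - [[0, 0, -0.75], [0.7, -0.9, 0], 1]

```text
t: 2.0
tool_pos: [0.2796, 0.4547, 0.4049]
tool_rot: [-0.534, 1.503, 0.535]
contact_force: [0.5, -0.5, -0.1]
opening: 0.0852
```

Call:
carry_out:
  increments:
    - [[0, 0, -0.75], [0.7, -0.9, 0], 1]
    - [[0, 0, -0.75], [0.7, -0.9, 0], 1]
    - [[0, 0, -0.75], [0.7, -0.9, 0], 1]
    - [[0, 0, -0.75], [0.7, -0.9, 0], 1]
    - [[0, 0, -0.75], [0.7, -0.9, 0], 1]
    - [[0, 0, -0.75], [0.7, -0.9, 0], 1]
    - [[0, 0, -0.75], [0.7, -0.9, 0], 1]
    - [[0, 0, -0.75], [0.7, -0.9, 0], 1]

```text
t: 2.8
tool_pos: [0.3952, 0.304, 0.4062]
tool_rot: [-0.044, 1.566, 0.047]
contact_force: [0.2, -0.2, -1.0]
opening: 0.0852
```

Call:
carry_out:
  increments:
    - [[0, 0, -0.68], [0.65, -0.86, 0], 1]
    - [[0, 0, -0.68], [0.65, -0.86, 0], 1]
    - [[0, 0, -0.68], [0.65, -0.86, 0], 1]
    - [[0, 0, -0.68], [0.65, -0.86, 0], 1]
    - [[0, 0, -0.68], [0.65, -0.86, 0], 1]
    - [[0, 0, -0.68], [0.65, -0.86, 0], 1]
    - [[0, 0, -0.68], [0.65, -0.86, 0], 1]
    - [[0, 0, 0], [0, 0, 0], 1]

```text
t: 3.6
tool_pos: [0.4904, 0.1763, 0.4074]
tool_rot: [0.348, 1.535, -0.346]
contact_force: [0.0, 0.9, 0.0]
opening: 0.0854
```

```bash
python3 - <<'E'
from h import *
o=get_obs(); c=get_calibration("wrist"); im,d=get_image("wrist"); cv2.imwrite("pics/w1.png",im); np.savez("pics/w1.npz",im=im,d=d,pos=c["position"],ori=c["orientation"])
print(o["tool_pos"],o["tool_rot"])
for q in ["coupling","stub","lever_a_tip"]:
    r=tip_of("wrist",q); print(q,[(round(x["p"],2),np.round(x["centre"],1).tolist()) for x in r[:3]])
    if q=="stub": print(atz(c,r[0]["centre"],.081))
    if q=="lever_a_tip": [print(atz(c,x["centre"],.073)) for x in r]
P=cloud(c,d).reshape(-1,3)
k=P[(np.hypot(P[:,0]-.502,P[:,1]-.165)<.11)]
s=k[(k[:,2]>.094)&(k[:,2]<.11)&(np.hypot(k[:,0]-.502,k[:,1]-.165)<.03)]; print("stubtop",len(s),cv2.minEnclosingCircle(s[:,:2].astype(np.float32)),s.mean(0))
E
```

```text
[0.49038244 0.1762949  0.40735725] [ 0.3477769   1.53510994 -0.34581778]
coupling [(0.77, [256.3, 166.7])]
stub [(0.74, [261.6, 182.0]), (0.53, [440.7, 68.9])]
[0.50285768 0.16645773 0.081     ]
lever_a_tip [(0.68, [262.1, 125.0])]
[0.52859219 0.22051784 0.073     ]
stubtop 779 ((0.5012726783752441, 0.16549108922481537), 0.01672929711639881) [0.50155671 0.16685022 0.09990587]
```

View pics/w1.png

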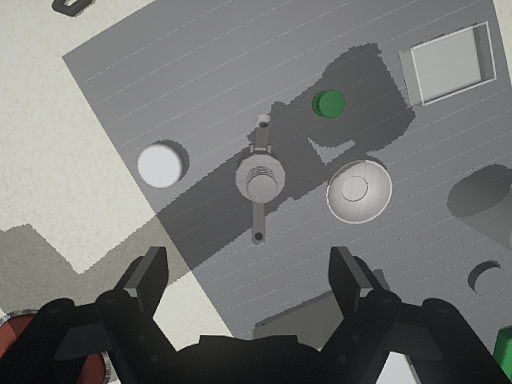

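The wrist view shows the stub top at (262,186), with lever tips at about (263,120) and (258,239), nearly upright in the picture. The cap is at (160,165), clear of the fingers.

```bash
python3 - <<'E'
from h import *
f=np.load("pics/w1.npz"); c=get_calibration("wrist"); im,d=f["im"],f["d"]
P=cloud(c,d).reshape(-1,3)
rr=np.hypot(P[:,0]-.502,P[:,1]-.166)
s=P[(rr>.036)&(rr<.075)&(P[:,2]>.035)&(P[:,2]<.09)]
print(len(s)); a=s[s[:,1]>.166].mean(0); b=s[s[:,1]<.166].mean(0); print(a,b,np.degrees(np.arctan2(a[1]-b[1],a[0]-b[0])))
u=np.linalg.svd(s[:,:2]-s[:,:2].mean(0))[2][0]; print(np.degrees(np.arctan2(*u[::-1])), s[:,:2].mean(0))
o=get_obs(); M=R.from_rotvec(o["tool_rot"]).as_matrix(); print("jaw yaw",np.degrees(np.arctan2(M[1,2],M[0,2])),M[:,0])
s=P[(rr<.025)&(P[:,2]>.094)&(P[:,2]<.108)]
h=cv2.convexHull(s[:,:2].astype(np.float32)); print(cv2.minAreaRect(h),cv2.fitEllipse(h))
print(atz(c,(263,118),.08),atz(c,(258,241),.08))
E
```

```text
1018
[0.52410113 0.21773079 0.06582146] [0.47452644 0.11819498 0.06153586] 63.523996907479365
-116.50438960735949 [0.49780414 0.16493183]
jaw yaw -25.095697932924498 [ 7.11134607e-03  3.46779629e-04 -9.99974654e-01]
((0.5000371932983398, 0.16815415024757385), (0.03216879814863205, 0.0320751890540123), 65.35467529296875) ((0.49965861439704895, 0.1679338812828064), (0.03281956538558006, 0.03286946937441826), 73.3634033203125)
[0.5304302  0.22969813 0.08      ] [0.46807052 0.10500051 0.08      ]
```

Call:
carry_out:
  increments:
    - [[0, 0.07, -0.24], [0.5, -0.46, -0.5], 1]
    - [[0, 0, 0], [0, 0, -1], 1]
    - [[0, 0, 0], [0, 0, -1], 1]
    - [[0, 0, 0], [0, 0, -1], 1]
    - [[0, 0, 0], [0, 0, -1], 1]
    - [[0, 0, 0], [0, 0, -1], 1]
    - [[0, 0, 0], [0, 0, 0], 1]

```text
t: 4.5
tool_pos: [0.4986, 0.17, 0.2904]
tool_rot: [0.36, 1.541, -0.361]
contact_force: [-1.5, -0.1, 0.0]
opening: 0.0853
```

```bash
python3 - <<'E'
from h import *
o=get_obs(); c=get_calibration("wrist"); im,d=get_image("wrist"); cv2.imwrite("pics/w2.png",im)
M=R.from_rotvec(o["tool_rot"]).as_matrix(); print(o["tool_pos"],M[:,0],np.degrees(np.arctan2(M[1,2],M[0,2])))
P=cloud(c,d).reshape(-1,3)
rr=np.hypot(P[:,0]-.501,P[:,1]-.167)
s=P[(rr<.022)&(P[:,2]>.09)&(P[:,2]<.11)]; print(len(s))
h=cv2.convexHull(s[:,:2].astype(np.float32)); e=cv2.fitEllipse(h); print(e, s[:,2].mean())
r=tip_of("wrist","stub"); print([(x["p"],atz(c,x["centre"],.081)) for x in r[:2]])
t=o["tool_pos"]; q=np.array([*e[0],.101])-t; print("in tool",M.T@q)
E
```

```text
[0.49858197 0.16999728 0.29037898] [-7.12022563e-04 -3.61252685e-04 -9.99999681e-01] -26.326484367355224
2060
((0.5017198324203491, 0.16593515872955322), (0.03205445408821106, 0.03309452533721924), 49.394588470458984) 0.09959193595532502
[(0.73, array([0.50143023, 0.16491185, 0.081     ])), (0.42, array([0.53092851, 0.22163665, 0.081     ]))]
in tool [ 0.18937816 -0.00212809  0.00470441]
```

View pics/w2.png

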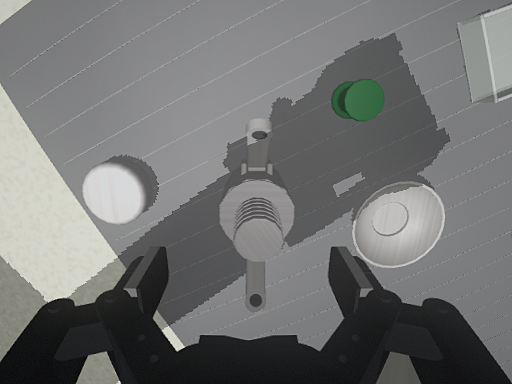

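The stub (258,240) sits between the fingers, about 4 mm off centre. I'll correct that, descend and grip.

Call:
carry_out:
  increments:
    - [[0, 0, 0], [0.16, -0.21, -0.8], 1]
    - [[0, 0, 0], [0, 0, -0.8], 1]
    - [[0, 0, 0], [0, 0, -0.7], 1]
    - [[0, 0, 0], [0, 0, -0.2], 1]
    - [[0, 0, 0], [0, 0, 0], 1]

```text
t: 5.1
tool_pos: [0.5056, 0.1656, 0.245]
tool_rot: [0.363, 1.527, -0.356]
contact_force: [-0.5, -0.3, 0.4]
opening: 0.0854
```

```bash
cat > st.py <<'E'
from h import *
o=get_obs(); M=R.from_rotvec(o["tool_rot"]).as_matrix(); print(round(o["t"],2),np.round(o["tool_pos"],4),"ax",np.round(M[:,0],4),"yaw",np.degrees(np.arctan2(M[1,2],M[0,2])).round(2),"F",np.round(o["contact_force"],1),"T",np.round(o["wrist_torque"],2),"op",round(o["opening"],4))
E
python3 st.py
```

```text
5.1 [0.5056 0.1656 0.245 ] ax [ 0.014   0.0019 -0.9999] yaw -26.32 F [-0.5 -0.3  0.4] T [ 0.04  0.04 -0.01] op 0.0854
```

Call:
carry_out:
  increments:
    - [[-0.02, 0.14, 0], [-0.2, 0, -0.15], 1]
    - [[0, 0, 0], [0, 0, -0.05], 1]
    - [[0, 0, 0], [0, 0, 0], 1]

```text
t: 5.4
tool_pos: [0.5018, 0.1657, 0.242]
tool_rot: [0.36, 1.54, -0.36]
contact_force: [0.2, -0.8, -0.2]
opening: 0.0854
```

```bash
python3 st.py
```

```text
5.4 [0.5018 0.1657 0.242 ] ax [ 9.e-04  0.e+00 -1.e+00] yaw -26.31 F [ 0.2 -0.8 -0.2] T [-0.07  0.02 -0.03] op 0.0854
```

Call:
carry_out:
  increments:
    - [[0, 0, 0], [0, 0, 0], 0.5]
    - [[0, 0, 0], [0, 0, 0], 0.3]
    - [[0, 0, 0], [0, 0, 0], 0.2]
    - [[0, 0, 0], [0, 0, 0], 0.2]
    - [[0, 0, 0], [0, 0, 0], 0.2]
    - [[0, 0, 0], [0, 0, 0], 0.2]
  squeeze: 70

```text
t: 6.0
tool_pos: [0.5024, 0.1658, 0.2435]
tool_rot: [0.361, 1.537, -0.359]
contact_force: [0.2, -0.6, 0.5]
opening: 0.0304
```

```bash
python3 st.py
```

```text
6.0 [0.5024 0.1658 0.2435] ax [ 4.1e-03  4.0e-04 -1.0e+00] yaw -26.3 F [ 0.2 -0.6  0.5] T [ 0.    0.04 -0.01] op 0.0304
```

Call:
carry_out:
  increments:
    - [[0, 0, 0], [0, 0, 0.5], 0.2]
    - [[0, 0, 0], [0, 0, 1], 0.2]
    - [[0, 0, 0], [0, 0, 1], 0.2]
    - [[0, 0, 0], [0, 0, 1], 0.2]
    - [[0, 0, 0], [0, 0, 1], 0.2]
    - [[0, 0, 0], [0, 0, 1], 0.2]
    - [[0, 0, 0], [0, 0, 1], 0.2]
    - [[0, 0, 0], [0, 0, 1], 0.2]

```text
t: 6.8
tool_pos: [0.4966, 0.1649, 0.3901]
tool_rot: [0.355, 1.559, -0.367]
contact_force: [-0.5, 0.2, -3.6]
opening: 0.0303
```

Call:
carry_out:
  increments:
    - [[0, 0, 0], [0, 0, 1], 0.2]
    - [[0, 0, 0], [0, 0, 1], 0.2]
    - [[0, 0, 0], [0, 0, 1], 0.2]
    - [[0, 0, 0], [0, 0, 1], 0.2]
    - [[0, 0, 0], [0, 0, 1], 0.2]
    - [[0, 0, 0], [0, -0.5, 0], 0.2]
    - [[0, 0, 0], [0, -1, 0], 0.2]
    - [[0, 0, 0], [0, -1, 0], 0.2]

```text
t: 7.6
tool_pos: [0.4934, 0.114, 0.4928]
tool_rot: [0.35, 1.565, -0.365]
contact_force: [0.2, -0.4, -3.6]
opening: 0.0305
```

```bash
python3 st.py
```

```text
7.6 [0.4934 0.114  0.4928] ax [-0.0248 -0.0041 -0.9997] yaw -26.03 F [ 0.2 -0.4 -3.6] T [ 0.01 -0.05  0.03] op 0.0305
```

Call:
carry_out:
  increments:
    - [[0, -0.12, 0], [-0.1, -1, 0], 0.2]
    - [[0, -0.12, 0], [-0.1, -1, 0], 0.2]
    - [[0.04, 0, 0], [0, -1, 0], 0.2]
    - [[0, 0, 0], [0, -1, 0], 0.2]
    - [[0, 0, 0], [0, -1, 0], 0.2]
    - [[0, 0, 0], [0, -1, 0], 0.2]
    - [[0, 0, 0], [0, -1, 0], 0.2]
    - [[0, 0, 0], [0, -1, 0], 0.2]

```text
t: 8.4
tool_pos: [0.4846, -0.0565, 0.4769]
tool_rot: [0.354, 1.564, -0.363]
contact_force: [-0.2, -0.0, -4.9]
opening: 0.0304
```

Call:
carry_out:
  increments:
    - [[0, 0, 0], [0, -1, 0], 0.2]
    - [[0, 0, 0], [0, -1, 0], 0.2]
    - [[0, 0, 0], [0, 0, 0], 0.2]

```text
t: 8.7
tool_pos: [0.4825, -0.1012, 0.4707]
tool_rot: [0.357, 1.573, -0.367]
contact_force: [-0.7, 1.8, -3.5]
opening: 0.0304
```

```bash
python3 st.py;  python3 - <<'E'
from h import *
for n in ["wrist"]:
    c=get_calibration(n); im,d=get_image(n); cv2.imwrite(f"pics/{n}3.png",im); np.savez(f"pics/{n}3.npz",d=d)
    P=cloud(c,d).reshape(-1,3)
    s=P[(np.hypot(P[:,0]-.485,P[:,1]+.19)<.035)&(P[:,2]>.19)&(P[:,2]<.225)]; print(len(s)); 
    if len(s): print(np.percentile(s[:,2],[5,50,95]),cv2.fitEllipse(cv2.convexHull(s[:,:2].astype(np.float32))))
    for q in ["neck","coupling","stub"]: print(q,[(x["p"],x["centre"],atz(c,x["centre"],.1)) for x in tip_of(n,q)[:2]])
E
```

```text
8.7 [ 0.4825 -0.1012  0.4707] ax [-0.0327  0.001  -0.9995] yaw -26.37 F [-0.7  1.8 -3.5] T [-0.01 -0.03 -0.01] op 0.0304
338
[0.19161436 0.20125215 0.20554654] ((0.497003436088562, -0.18570426106452942), (0.014634789898991585, 0.03721806779503822), 13.724272727966309)
neck [(0.62, [286.3, 219.8], array([ 0.48321394, -0.18378794,  0.1       ]))]
coupling [(0.59, [243.8, 208.7], array([ 0.44024729, -0.14577263,  0.1       ]))]
stub [(0.83, [250.1, 261.2], array([ 0.41279419, -0.21988893,  0.1       ]))]
```

View pics/wrist3.png

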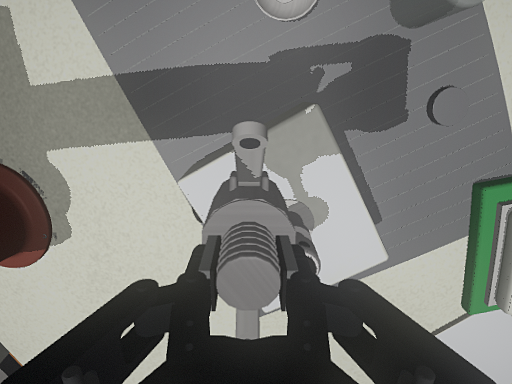

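The wrist view shows the coupling gripped (stub top at 249,280), with the adaptor partly hidden behind it on the right at about (308,215). I'll fix the tilt and move over the adaptor, then compare coupling and adaptor in the two fixed cameras.

Call:
carry_out:
  increments:
    - [[0, -0.16, 0], [0, -0.8, 0.4], 0.2]
    - [[-0.01, -0.16, 0], [0.1, -1, 0.4], 0.2]
    - [[0, 0, 0], [0.1, -1, 0.2], 0.2]
    - [[0, 0, 0], [0, -1, 0.1], 0.2]
    - [[0, 0, 0], [0, -0.6, 0], 0.2]
    - [[0, 0, 0], [0, 0, 0], 0.2]

```text
t: 9.5
tool_pos: [0.4872, -0.1845, 0.4938]
tool_rot: [0.352, 1.541, -0.348]
contact_force: [-0.0, 0.4, -4.1]
opening: 0.0305
```

```bash
python3 st.py
```

```text
9.5 [ 0.4872 -0.1845  0.4938] ax [ 0.0017  0.0028 -1.    ] yaw -25.58 F [-0.   0.4 -4.1] T [ 0.03 -0.02  0.02] op 0.0305
```

Call:
carry_out:
  increments:
    - [[-0.03, 0.02, 0], [-0.11, -0.27, -0.5], 0.2]
    - [[0, 0, 0], [0, 0, -0.6], 0.2]
    - [[0, 0, 0], [0, 0, -0.2], 0.2]
    - [[0, 0, 0], [0, 0, 0], 0.2]

```text
t: 9.9
tool_pos: [0.4847, -0.1878, 0.4637]
tool_rot: [0.349, 1.546, -0.347]
contact_force: [-0.2, -0.3, -3.7]
opening: 0.0304
```

```bash
python3 st.py;  python3 - <<'E'
from h import *
ims=[]
for n in ["scene","side"]:
    c=get_calibration(n); im,d=get_image(n); np.savez(f"pics/{n}4.npz",d=d,im=im)
    u,v=proj(c,[.485,-.19,.22])[0].astype(int); ims.append(cv2.resize(im[v-45:v+45,u-40:u+40],None,fx=5,fy=5,interpolation=3))
cv2.imwrite("pics/z4.png",np.hstack(ims))
E
```

```text
9.9 [ 0.4847 -0.1878  0.4637] ax [-0.0028  0.0025 -1.    ] yaw -25.41 F [-0.2 -0.3 -3.7] T [ 0.01  0.02 -0.02] op 0.0304
```

View pics/z4.png

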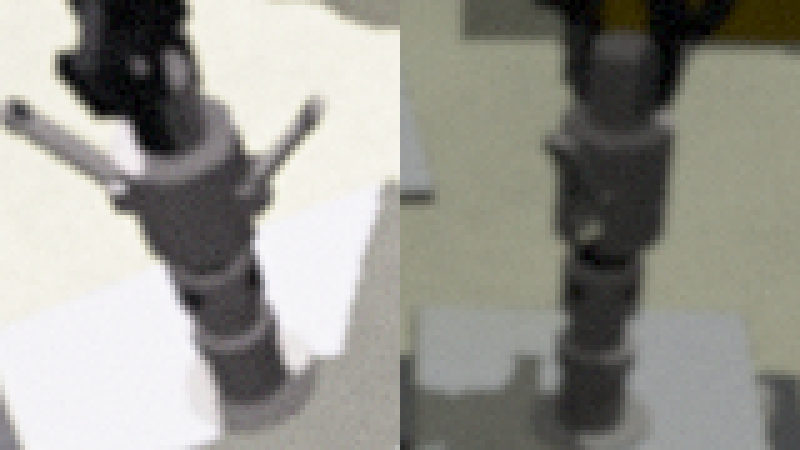

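Both views show the cup just above the adaptor and roughly in line with it. I'll measure the offset with known-radius cylinder fits within each camera's depth cloud.

```bash
cat > fit.py <<'E'
from h import *
from scipy.optimize import least_squares
import sys
def fit(s,r,x0):
    # robust known-radius + camera radial bias
    f=least_squares(lambda p:np.hypot(s[:,0]-p[0],s[:,1]-p[1])-r,x0,loss="soft_l1",f_scale=.001); return f.x,np.median(abs(f.fun))
def run(tag,tcpz,x0=(.485,-.19)):
  for n in ["scene","side"]:
    c=get_calibration(n); d=np.load(f"pics/{n}{tag}.npz")["d"]; P=cloud(c,d).reshape(-1,3)
    rr=np.hypot(P[:,0]-x0[0],P[:,1]-x0[1]); m=tcpz-.2435; out=[]
    for r,z0,z1,lim in [(.022,.184,.201,.032),(.0285,m+.005,m+.017,.038),(.0285,m+.037,m+.055,.034)]:
        s=P[(rr<lim)&(P[:,2]>z0)&(P[:,2]<z1)]; 
        p,e=fit(s,r,x0); out.append(p); print(n,r,z0,len(s),np.round(p*1000,1),round(e*1e3,2))
    print("cup-land mm",np.round((out[1]-out[0])*1e3,1),np.round((out[2]-out[0])*1e3,1))
if __name__=="__main__": run(4,.4637)
E
python3 fit.py
python3 - <<'E'
from h import *
# overlay
ims=[]
def circ(x,y,z,r): t=np.linspace(0,2*np.pi,80); return np.c_[x+r*np.cos(t),y+r*np.sin(t),0*t+z]
for n in ["scene","side"]:
    c=get_calibration(n); im=np.load(f"pics/{n}4.npz")["im"]
    u,v=proj(c,[.485,-.19,.22])[0].astype(int); k=8; z=cv2.resize(im[v-30:v+36,u-24:u+24],None,fx=k,fy=k,interpolation=3)
    for (x,y,zz,r,col) in [(.485,-.19,.2065,.019,(0,0,255)),(.485,-.19,.182,.022,(0,0,255)),(.4843,-.1872,.2202,.0285,(0,255,0)),(.4843,-.1872,.281,.0285,(0,255,0))]:
        q=(proj(c,circ(x,y,zz,r))-[u-24,v-30]+.5)*k; cv2.polylines(z,[q.astype(np.int32)],True,col,1)
    ims.append(z)
cv2.imwrite("pics/o4.png",np.hstack(ims))
E
```

```text
scene 0.022 0.184 96 [ 483.9 -191.7] 0.7
scene 0.0285 0.2252 79 [ 483.1 -188.9] 0.75
scene 0.0285 0.2572 161 [ 482.8 -189.3] 0.62
cup-land mm [-0.8  2.8] [-1.   2.4]
side 0.022 0.184 103 [ 483.5 -191.5] 0.98
side 0.0285 0.2252 74 [ 482.8 -189. ] 1.16
side 0.0285 0.2572 110 [ 482.9 -189.3] 1.1
cup-land mm [-0.7  2.5] [-0.6  2.2]
```

View pics/o4.png

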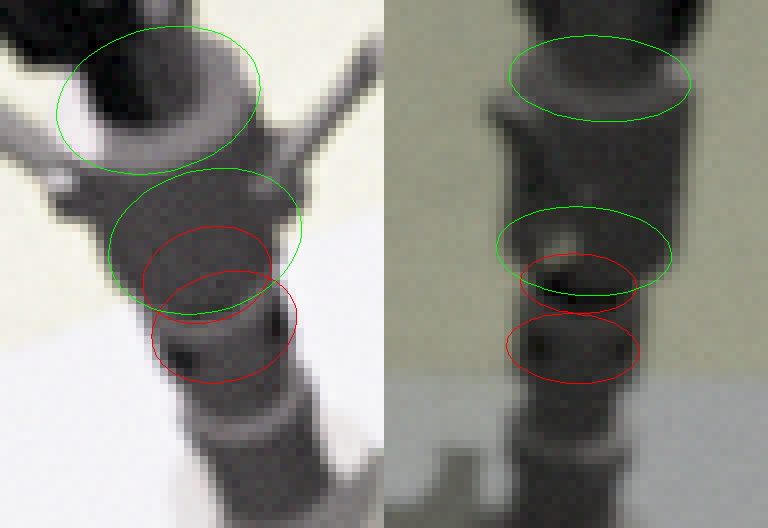

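Call:
carry_out:
  increments:
    - [[-0.025, -0.03, 0], [0, -0.1, 0], 0.2]
    - [[0, 0, 0], [0, 0, -0.1], 0.2]
    - [[0, 0, 0], [0, 0, 0], 0.2]

```text
t: 10.3
tool_pos: [0.485, -0.1898, 0.4636]
tool_rot: [0.346, 1.539, -0.348]
contact_force: [-1.2, -0.4, -3.9]
opening: 0.0303
```

```bash
python3 st.py
```

```text
10.3 [ 0.485  -0.1898  0.4636] ax [ 0.0033 -0.0018 -1.    ] yaw -25.38 F [-1.2 -0.4 -3.9] T [-0.03  0.01 -0.01] op 0.0303
```

Call:
carry_out:
  increments:
    - [[0.02, 0.03, 0], [0, 0, -0.25], 0.2]
    - [[0, 0, 0], [0, 0, -0.25], 0.2]
    - [[0, 0, 0], [0, 0, 0], 0.2]

```text
t: 10.6
tool_pos: [0.485, -0.1899, 0.4533]
tool_rot: [0.348, 1.542, -0.347]
contact_force: [0.8, -0.3, -4.4]
opening: 0.0303
```

```bash
python3 st.py;python3 - <<'E'
from h import *
for n in ["scene","side"]:
    im,d=get_image(n); np.savez(f"pics/{n}5.npz",d=d,im=im)
import fit; fit.run(5,get_obs()["tool_pos"][2])
E
```

```text
10.6 [ 0.485  -0.1899  0.4533] ax [ 9.e-04 -0.e+00 -1.e+00] yaw -25.39 F [ 0.8 -0.3 -4.4] T [-0.    0.04  0.03] op 0.0303
scene 0.022 0.184 81 [ 484.2 -191.5] 0.59
scene 0.0285 0.21550671547216732 79 [ 484.7 -191.7] 0.64
scene 0.0285 0.24750671547216732 141 [ 484.1 -191.4] 0.7
cup-land mm [ 0.5 -0.2] [-0.1  0. ]
side 0.022 0.184 101 [ 483.5 -190.6] 0.93
side 0.0285 0.21550671547216732 66 [ 484.1 -191.7] 0.81
side 0.0285 0.24750671547216732 110 [ 483.8 -192.1] 1.11
cup-land mm [ 0.7 -1.2] [ 0.3 -1.6]
```

Call:
carry_out:
  increments:
    - [[0, 0, 0], [-0.02, 0.03, -0.2], 0.2]
    - [[0, 0, 0], [0, 0, -0.2], 0.2]
    - [[0, 0, 0], [0, 0, 0], 0.2]

```text
t: 11.0
tool_pos: [0.4847, -0.1893, 0.4456]
tool_rot: [0.347, 1.54, -0.348]
contact_force: [0.5, -0.2, -4.6]
opening: 0.0301
```

```bash
python3 st.py
```

```text
11.0 [ 0.4847 -0.1893  0.4456] ax [ 2.1e-03 -8.0e-04 -1.0e+00] yaw -25.39 F [ 0.5 -0.2 -4.6] T [ 0.   -0.03 -0.03] op 0.0301
```

Call:
carry_out:
  increments:
    - [[0.01, 0.02, 0], [0, 0, -0.15], 0.2]
    - [[0, 0, 0], [0, 0, -0.15], 0.2]
    - [[0, 0, 0], [0, 0, -0.15], 0.2]

```text
t: 11.3
tool_pos: [0.4848, -0.1893, 0.4364]
tool_rot: [0.348, 1.542, -0.347]
contact_force: [-0.4, 1.1, -2.9]
opening: 0.0304
```

```bash
python3 st.py
```

```text
11.3 [ 0.4848 -0.1893  0.4364] ax [ 7.e-04  0.e+00 -1.e+00] yaw -25.38 F [-0.4  1.1 -2.9] T [ 0.18  0.09 -0.02] op 0.0304
```

Call:
carry_out:
  increments:
    - [[0, 0, 0], [0, 0, -0.15], 0.2]
    - [[0, 0, 0], [0, 0, -0.15], 0.2]
    - [[0, 0, 0], [0, 0, -0.15], 0.2]

```text
t: 11.6
tool_pos: [0.4848, -0.1892, 0.4285]
tool_rot: [0.348, 1.542, -0.347]
contact_force: [-1.1, 0.4, -0.1]
opening: 0.0302
```

```bash
python3 st.py
```

```text
11.6 [ 0.4848 -0.1892  0.4285] ax [ 1.2e-03 -1.0e-04 -1.0e+00] yaw -25.39 F [-1.1  0.4 -0.1] T [ 0.22  0.39 -0.01] op 0.0302
```

Call:
carry_out:
  increments:
    - [[0, 0, 0], [-0.02, 0.01, -0.15], 0.2]
    - [[0, 0, 0], [0, 0, -0.15], 0.2]
    - [[0, 0, 0], [0, 0, -0.15], 0.2]

```text
t: 11.9
tool_pos: [0.4844, -0.189, 0.4199]
tool_rot: [0.347, 1.54, -0.348]
contact_force: [-1.9, 1.0, -0.2]
opening: 0.0306
```

```bash
python3 st.py
```

```text
11.9 [ 0.4844 -0.189   0.4199] ax [ 2.6e-03 -9.0e-04 -1.0e+00] yaw -25.38 F [-1.9  1.  -0.2] T [ 0.17  0.33 -0.02] op 0.0306
```

Call:
carry_out:
  increments:
    - [[0.01, 0.03, 0], [-0.01, 0.01, -0.15], 0.2]
    - [[0, 0, 0], [0, 0, -0.15], 0.2]
    - [[0, 0, 0], [0, 0, -0.15], 0.2]

```text
t: 12.2
tool_pos: [0.4845, -0.189, 0.4107]
tool_rot: [0.347, 1.541, -0.348]
contact_force: [-1.6, 0.9, -0.4]
opening: 0.0303
```

```bash
python3 st.py
```

```text
12.2 [ 0.4845 -0.189   0.4107] ax [ 0.0018 -0.001  -1.    ] yaw -25.38 F [-1.6  0.9 -0.4] T [ 0.16  0.2  -0.03] op 0.0303
```

Call:
carry_out:
  increments:
    - [[0, 0.01, 0], [-0.01, 0.01, -0.13], 0.2]
    - [[0, 0, 0], [0, 0, -0.13], 0.2]
    - [[0, 0, 0], [0, 0, -0.13], 0.2]

```text
t: 12.5
tool_pos: [0.4845, -0.1889, 0.4023]
tool_rot: [0.346, 1.541, -0.348]
contact_force: [0.2, 1.0, 0.3]
opening: 0.0304
```

```bash
python3 st.py
```

```text
12.5 [ 0.4845 -0.1889  0.4023] ax [ 0.0018 -0.0015 -1.    ] yaw -25.38 F [0.2 1.  0.3] T [0.11 0.04 0.02] op 0.0304
```

Call:
carry_out:
  increments:
    - [[0.01, 0.01, 0], [0, 0, -0.1], 0.2]
    - [[0, 0, 0], [0, 0, -0.1], 0.2]

```text
t: 12.7
tool_pos: [0.4846, -0.189, 0.3979]
tool_rot: [0.347, 1.541, -0.348]
contact_force: [-0.3, 0.3, -0.4]
opening: 0.0302
```

Call:
carry_out:
  increments:
    - [[0, 0, 0], [0, 0, -0.1], 0.2]
    - [[0, 0, 0], [0, 0, -0.1], 0.2]

```text
t: 12.9
tool_pos: [0.4846, -0.1889, 0.3936]
tool_rot: [0.347, 1.541, -0.348]
contact_force: [-0.4, 0.6, -0.1]
opening: 0.0303
```

```bash
python3 st.py
```

```text
12.9 [ 0.4846 -0.1889  0.3936] ax [ 1.4e-03 -9.0e-04 -1.0e+00] yaw -25.39 F [-0.4  0.6 -0.1] T [ 0.09 -0.04 -0.03] op 0.0303
```

Call:
carry_out:
  increments:
    - [[0, 0, 0], [0, 0, -0.08], 0.2]
    - [[0, 0, 0], [0, 0, -0.08], 0.2]

```text
t: 13.1
tool_pos: [0.4846, -0.189, 0.391]
tool_rot: [0.347, 1.541, -0.348]
contact_force: [-2.2, 1.9, 5.4]
opening: 0.0304
```

Call:
carry_out:
  increments:
    - [[0, 0, 0], [0, 0, -0.08], 0.2]
    - [[0, 0, 0], [0, 0, -0.05], 0.2]

```text
t: 13.3
tool_pos: [0.4846, -0.1889, 0.3907]
tool_rot: [0.347, 1.541, -0.348]
contact_force: [-2.3, 0.5, 3.4]
opening: 0.0305
```

```bash
python3 st.py
```

```text
13.3 [ 0.4846 -0.1889  0.3907] ax [ 0.0014 -0.0012 -1.    ] yaw -25.38 F [-2.3  0.5  3.4] T [0.33 0.45 0.01] op 0.0305
```

Call:
carry_out:
  increments:
    - [[0, 0, 0], [-0.01, 0.01, -0.15], 0.2]
    - [[0, 0, 0], [0, 0, -0.15], 0.2]

```text
t: 13.5
tool_pos: [0.4846, -0.1888, 0.3897]
tool_rot: [0.346, 1.54, -0.349]
contact_force: [-7.6, 3.4, 16.2]
opening: 0.0303
```

```bash
python3 st.py
```

```text
13.5 [ 0.4846 -0.1888  0.3897] ax [ 0.0024 -0.0024 -1.    ] yaw -25.37 F [-7.6  3.4 16.2] T [ 0.79  1.52 -0.02] op 0.0303
```

Call:
carry_out:
  increments:
    - [[0.02, 0.02, 0], [-0.03, 0.01, -0.15], 0.2]
    - [[0, 0, 0], [-0.02, 0.01, -0.2], 0.2]

```text
t: 13.7
tool_pos: [0.4841, -0.1887, 0.3897]
tool_rot: [0.345, 1.537, -0.349]
contact_force: [-8.2, 4.3, 18.3]
opening: 0.0302
```

```bash
python3 st.py
```

```text
13.7 [ 0.4841 -0.1887  0.3897] ax [ 0.0047 -0.0031 -1.    ] yaw -25.37 F [-8.2  4.3 18.3] T [ 0.92  1.62 -0.07] op 0.0302
```

Call:
carry_out:
  increments:
    - [[0.06, 0.1, 0], [0, 0, -0.15], 0.2]
    - [[0.04, 0.06, 0], [-0.02, 0.01, -0.2], 0.2]

```text
t: 13.9
tool_pos: [0.4851, -0.1893, 0.3897]
tool_rot: [0.348, 1.544, -0.347]
contact_force: [-2.3, 0.3, 15.0]
opening: 0.0301
```

```bash
python3 st.py
```

```text
13.9 [ 0.4851 -0.1893  0.3897] ax [-1.1e-03  6.0e-04 -1.0e+00] yaw -25.36 F [-2.3  0.3 15. ] T [ 0.31  0.54 -0.02] op 0.0301
```

Call:
carry_out:
  increments:
    - [[0.02, 0.04, 0], [0, 0, -0.25], 0.2]
    - [[0.02, 0.04, 0], [-0.01, 0, -0.3], 0.2]

```text
t: 14.1
tool_pos: [0.4858, -0.1896, 0.3897]
tool_rot: [0.348, 1.547, -0.347]
contact_force: [-9.9, 5.4, 25.9]
opening: 0.0298
```

```bash
python3 st.py; python3 - <<'E'
from h import *
ims=[]
for n in ["scene","side"]:
    c=get_calibration(n); im,d=get_image(n); np.savez(f"pics/{n}6.npz",d=d,im=im)
    u,v=proj(c,[.485,-.19,.19])[0].astype(int); ims.append(cv2.resize(im[v-45:v+45,u-40:u+40],None,fx=5,fy=5,interpolation=3))
cv2.imwrite("pics/z6.png",np.hstack(ims))
E
```

```text
14.1 [ 0.4858 -0.1896  0.3897] ax [-0.0037  0.0014 -1.    ] yaw -25.35 F [-9.9  5.4 25.9] T [ 1.09  1.87 -0.05] op 0.0298
```

View pics/z6.png

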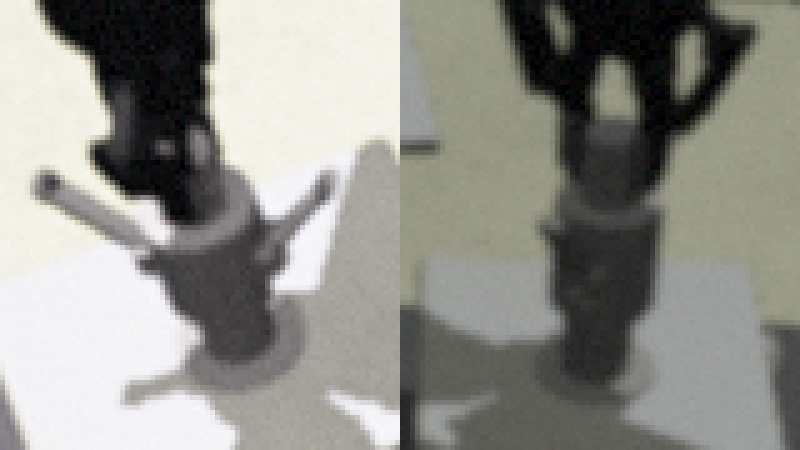

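The coupling sits well down on the adaptor in both views. z held at 0.3897 while the push rose from 20 to 30 N, so it is solid. I'll unload it and then let go.

Call:
carry_out:
  increments:
    - [[0, 0, 0], [0, 0, -0.05], 0.2]
    - [[0, 0, 0], [0, 0, -0.05], 0.2]

```text
t: 14.4
tool_pos: [0.4855, -0.1893, 0.391]
tool_rot: [0.347, 1.546, -0.347]
contact_force: [-2.7, -0.1, 3.9]
opening: 0.0298
```

```bash
python3 st.py
```

```text
14.4 [ 0.4855 -0.1893  0.391 ] ax [-3.3e-03  7.0e-04 -1.0e+00] yaw -25.34 F [-2.7 -0.1  3.9] T [ 0.26  0.56 -0.  ] op 0.0298
```

Call:
carry_out:
  increments:
    - [[0, 0, 0], [0, 0, 0], 0.6]
    - [[0, 0, 0], [0, 0, 0], 0.7]
    - [[0, 0, 0], [0, 0, 0], 0.7]
    - [[0, 0, 0], [0, 0, 0], 0.7]

```text
t: 14.8
tool_pos: [0.4856, -0.1895, 0.3887]
tool_rot: [0.347, 1.546, -0.347]
contact_force: [0.4, 1.0, -0.3]
opening: 0.0598
```

Call:
carry_out:
  increments:
    - [[0, -0.03, 0], [0, 0, 0.5], 0.7]
    - [[0, 0, 0], [0, 0, 0.8], 0.7]
    - [[0, 0, 0], [0, 0, 1], 0.7]
    - [[0, 0, 0], [0, 0, 0.8], 0.7]
    - [[0, 0, 0], [0, 0, 0.4], 0.7]
    - [[0, 0, 0], [0, 0, 0], 0.5]
    - [[0, 0, 0], [0, 0, 0], 0.2]
    - [[0, 0, 0], [0, 0, 0], 0]

```text
t: 15.6
tool_pos: [0.4854, -0.1894, 0.4654]
tool_rot: [0.347, 1.54, -0.347]
contact_force: [-0.3, 0.2, -0.8]
opening: 0.0161
```

```bash
python3 st.py; python3 - <<'E'
from h import *
import fit
ims=[]
for n in ["scene","side"]:
    c=get_calibration(n); im,d=get_image(n); np.savez(f"pics/{n}7.npz",d=d,im=im)
    u,v=proj(c,[.485,-.19,.19])[0].astype(int); ims.append(cv2.resize(im[v-45:v+45,u-40:u+40],None,fx=5,fy=5,interpolation=3))
    P=cloud(c,d).reshape(-1,3); rr=np.hypot(P[:,0]-.485,P[:,1]+.19)
    s=P[(rr<.02)&(P[:,2]>.235)&(P[:,2]<.26)]; print(n,"stub top z",len(s),np.percentile(s[:,2],[50,80,95]).round(4))
    s=P[(rr<.027)&(rr>.019)&(P[:,2]>.2)&(P[:,2]<.22)]; print(n,"cup top z",len(s),np.percentile(s[:,2],[50,80,95]).round(4))
    s=P[(rr<.034)&(P[:,2]>.19)&(P[:,2]<.203)];print(fit.fit(s,.0285,(.485,-.19)))
    s=P[(rr>.034)&(rr<.075)&(P[:,2]>.18)&(P[:,2]<.236)]; u=np.linalg.svd(s[:,:2]-s[:,:2].mean(0))[2][0]; print(len(s),"levdir",np.degrees(np.arctan2(*u[::-1])))
cv2.imwrite("pics/z7.png",np.hstack(ims))
E
```

```text
15.6 [ 0.4854 -0.1894  0.4654] ax [ 2.5e-03 -7.0e-04 -1.0e+00] yaw -25.35 F [-0.3  0.2 -0.8] T [-0.02 -0.02  0.03] op 0.0161
scene stub top z 160 [0.2488 0.25   0.2512]
scene cup top z 130 [0.2093 0.2108 0.2118]
(array([ 0.48424136, -0.19089739]), np.float64(0.000672762825312867))
235 levdir 62.70005970237728
side stub top z 116 [0.2476 0.2494 0.251 ]
side cup top z 76 [0.2087 0.2099 0.2107]
(array([ 0.48315472, -0.19082043]), np.float64(0.0008534625818012349))
158 levdir 64.33958017940448
```

View pics/z7.png

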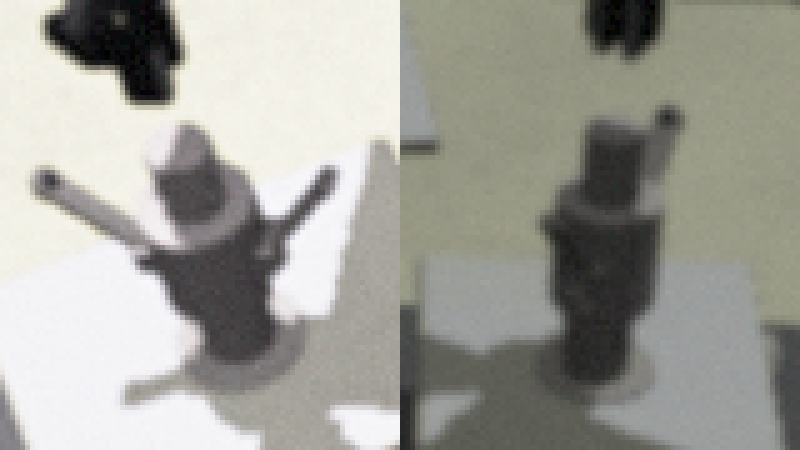

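Released, the coupling stands upright and fully down, with its cup top at about z 0.209 and levers still raised. Now I'll bring the closed fingers down between the stub and the +e lever.

Call:
carry_out:
  increments:
    - [[0.01, 0.025, 0], [0.4, 0.85, 0], 0]
    - [[0, 0, 0], [0.4, 0.85, 0], 0]
    - [[0, 0, 0], [0, 0, -0.5], 0]
    - [[0, 0, 0], [0, 0, -0.9], 0]
    - [[0, 0, 0], [0, 0, -0.6], 0]
    - [[0, 0, 0], [0, 0, 0], 0]

```text
t: 16.3
tool_pos: [0.5007, -0.1551, 0.4177]
tool_rot: [0.349, 1.551, -0.347]
contact_force: [-0.5, -0.2, 0.2]
opening: -0.0
```

```bash
cat >> st.py <<'E'
e=np.array([.431,.902]); C=np.array([.485,-.1893]); g=o["tool_pos"]+.173*M[:,0]; g2=g[:2]-C
print("tip r",round(g2@e*1e3,1),"lat",round((g2@[.902,-.431])*1e3,1),"z_over_hinge",round((g[2]-.176)*1e3,1))
E
python3 st.py
```

```text
16.3 [ 0.5007 -0.1551  0.4177] ax [-0.0083  0.0028 -1.    ] yaw -25.4 F [-0.5 -0.2  0.2] T [ 0.03 -0.04 -0.03] op -0.0
tip r 37.4 lat -2.1 z_over_hinge 68.7
```

Call:
carry_out:
  increments:
    - [[-0.03, -0.08, 0], [0, 0, -0.4], 0]
    - [[0, 0, 0], [0, 0, -0.5], 0]
    - [[0, 0, 0], [0, 0, -0.3], 0]
    - [[0, 0, 0], [0, 0, 0], 0]

```text
t: 16.7
tool_pos: [0.5003, -0.156, 0.3916]
tool_rot: [0.348, 1.543, -0.349]
contact_force: [0.4, 0.7, 0.3]
opening: 0.0001
```

```bash
python3 st.py
```

```text
16.7 [ 0.5003 -0.156   0.3916] ax [-1.e-04 -6.e-04 -1.e+00] yaw -25.48 F [0.4 0.7 0.3] T [-0.03 -0.04  0.03] op 0.0001
tip r 36.5 lat -0.5 z_over_hinge 42.6
```

Call:
carry_out:
  increments:
    - [[0, 0, 0], [0.1, 0.2, 0], 0]
    - [[0, 0, 0], [0.1, 0.2, 0], 0]
    - [[0, 0, 0], [0.1, 0.2, -0.1], 0]

```text
t: 17.0
tool_pos: [0.5068, -0.1439, 0.3908]
tool_rot: [0.348, 1.54, -0.351]
contact_force: [-0.4, -2.6, 0.7]
opening: -0.0003
```

```bash
python3 st.py
```

```text
17.0 [ 0.5068 -0.1439  0.3908] ax [ 0.0014 -0.0023 -1.    ] yaw -25.54 F [-0.4 -2.6  0.7] T [-0.31  0.19 -0.02] op -0.0003
tip r 50.1 lat 0.5 z_over_hinge 41.8
```

Call:
carry_out:
  increments:
    - [[0.02, 0, 0], [0.08, 0.17, -0.14], 0]
    - [[0, 0, 0], [0.08, 0.17, -0.14], 0]
    - [[0, 0, 0], [0.08, 0.17, -0.16], 0]

```text
t: 17.3
tool_pos: [0.5123, -0.133, 0.3826]
tool_rot: [0.347, 1.539, -0.351]
contact_force: [-0.5, -1.5, 0.9]
opening: 0.0003
```

```bash
python3 st.py
```

```text
17.3 [ 0.5123 -0.133   0.3826] ax [ 0.0024 -0.0028 -1.    ] yaw -25.51 F [-0.5 -1.5  0.9] T [-0.35  0.14 -0.01] op 0.0003
tip r 62.3 lat 0.9 z_over_hinge 33.6
```

Call:
carry_out:
  increments:
    - [[0.03, 0.02, 0], [0.06, 0.13, -0.18], 0]
    - [[0, 0, 0], [0.06, 0.13, -0.2], 0]
    - [[0, 0, 0], [0.06, 0.12, -0.22], 0]
    - [[0, 0, 0], [0.04, 0.1, -0.22], 0]

```text
t: 17.7
tool_pos: [0.5173, -0.1223, 0.3653]
tool_rot: [0.349, 1.541, -0.349]
contact_force: [-1.0, -0.4, 0.4]
opening: -0.0
```

```bash
python3 st.py
```

```text
17.7 [ 0.5173 -0.1223  0.3653] ax [ 1.5e-03 -1.0e-04 -1.0e+00] yaw -25.49 F [-1.  -0.4  0.4] T [-0.26  0.08 -0.08] op -0.0
tip r 74.4 lat 0.5 z_over_hinge 16.3
```

Call:
carry_out:
  increments:
    - [[0, 0.01, 0], [0.04, 0.08, -0.2], 0]
    - [[0, 0, 0], [0.03, 0.08, -0.22], 0]
    - [[0, 0, 0], [0.03, 0.06, -0.25], 0]
    - [[0, 0, 0], [0.02, 0.04, -0.25], 0]

```text
t: 18.1
tool_pos: [0.5201, -0.1165, 0.3457]
tool_rot: [0.349, 1.541, -0.348]
contact_force: [-0.6, -0.5, 1.7]
opening: -0.0002
```

```bash
python3 st.py
```

```text
18.1 [ 0.5201 -0.1165  0.3457] ax [ 1.1e-03  1.0e-04 -1.0e+00] yaw -25.49 F [-0.6 -0.5  1.7] T [-0.2   0.1  -0.05] op -0.0002
tip r 80.9 lat 0.5 z_over_hinge -3.3
```

Call:
carry_out:
  increments:
    - [[0, 0.01, 0], [0.02, 0.04, -0.2], 0]
    - [[0, 0, 0], [0.01, 0.02, -0.2], 0]

```text
t: 18.3
tool_pos: [0.5209, -0.1151, 0.337]
tool_rot: [0.349, 1.542, -0.348]
contact_force: [0.1, -1.3, 3.2]
opening: -0.0001
```

```bash
python3 st.py;python3 - <<'E'
from h import *
ims=[]
for n in ["scene","side"]:
    c=get_calibration(n); im,d=get_image(n)
    u,v=proj(c,[.485,-.17,.19])[0].astype(int); ims.append(cv2.resize(im[v-45:v+45,u-40:u+40],None,fx=5,fy=5,interpolation=3))
cv2.imwrite("pics/z8.png",np.hstack(ims))
E
```

```text
18.3 [ 0.5209 -0.1151  0.337 ] ax [ 3.e-04  5.e-04 -1.e+00] yaw -25.49 F [ 0.1 -1.3  3.2] T [-0.12  0.05 -0.01] op -0.0001
tip r 82.5 lat 0.4 z_over_hinge -12.0
```

View pics/z8.png

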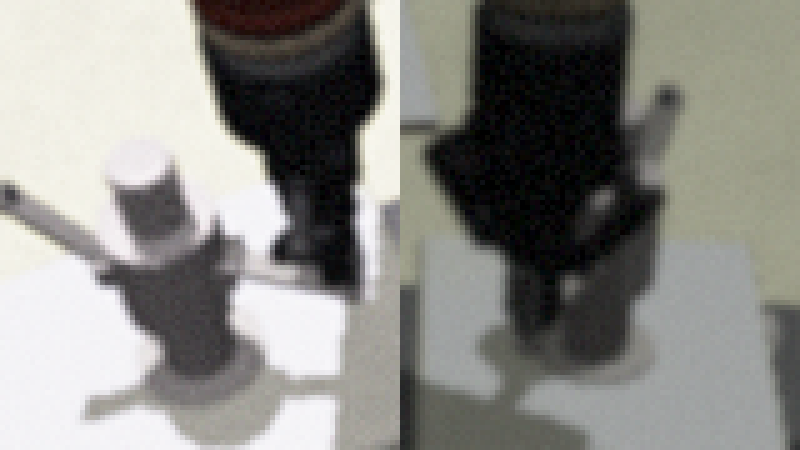

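The lever (about 340,285 in the scene crop) is just below level under the fingers. I'll keep pressing gently to the stop.

Call:
carry_out:
  increments:
    - [[0, 0, 0], [0, 0, -0.15], 0]
    - [[0, 0, 0], [0, 0, -0.15], 0]

```text
t: 18.6
tool_pos: [0.5212, -0.1152, 0.3317]
tool_rot: [0.349, 1.541, -0.348]
contact_force: [-2.2, 0.0, 8.8]
opening: 0.0003
```

Call:
carry_out:
  increments:
    - [[0, 0, 0], [0, 0, -0.15], 0]
    - [[0, 0, 0], [0, 0, -0.15], 0]

```text
t: 18.8
tool_pos: [0.5222, -0.1157, 0.3304]
tool_rot: [0.348, 1.537, -0.349]
contact_force: [-4.3, 1.6, 13.1]
opening: -0.0001
```

```bash
python3 st.py
```

```text
18.8 [ 0.5222 -0.1157  0.3304] ax [ 0.0053 -0.0016 -1.    ] yaw -25.49 F [-4.3  1.6 13.1] T [ 0.17  0.97 -0.03] op -0.0001
tip r 82.6 lat 2.7 z_over_hinge -18.6
```

Call:
carry_out:
  increments:
    - [[0.01, 0.06, 0], [-0.05, 0, -0.15], 0]
    - [[0, 0.03, 0], [-0.03, 0, -0.2], 0]

```text
t: 19.0
tool_pos: [0.5223, -0.1158, 0.3302]
tool_rot: [0.348, 1.538, -0.349]
contact_force: [-4.7, 2.0, 16.8]
opening: -0.0001
```

```bash
python3 st.py;python3 - <<'E'
from h import *
ims=[]
for n in ["scene","side"]:
    c=get_calibration(n); im,d=get_image(n)
    u,v=proj(c,[.485,-.17,.19])[0].astype(int); ims.append(cv2.resize(im[v-45:v+45,u-40:u+40],None,fx=5,fy=5,interpolation=3))
cv2.imwrite("pics/z9.png",np.hstack(ims))
E
```

```text
19.0 [ 0.5223 -0.1158  0.3302] ax [ 0.0042 -0.0014 -1.    ] yaw -25.5 F [-4.7  2.  16.8] T [ 0.32  0.84 -0.06] op -0.0001
tip r 82.5 lat 2.7 z_over_hinge -18.8
```

View pics/z9.png

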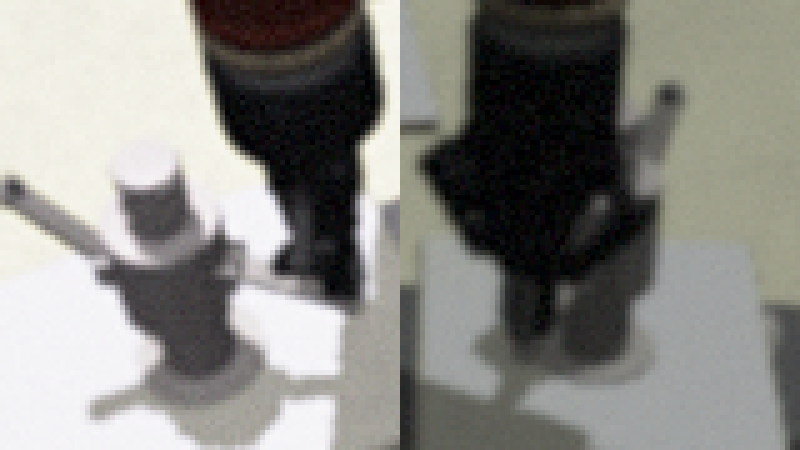

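Call:
carry_out:
  increments:
    - [[0.01, 0.06, 0], [-0.05, 0.01, -0.25], 0]
    - [[0, 0.03, 0], [-0.03, 0.01, -0.3], 0]

```text
t: 19.3
tool_pos: [0.523, -0.1159, 0.3293]
tool_rot: [0.347, 1.537, -0.35]
contact_force: [-9.0, 2.3, 24.5]
opening: 0.0001
```

```bash
python3 st.py
```

```text
19.3 [ 0.523  -0.1159  0.3293] ax [ 0.0044 -0.0034 -1.    ] yaw -25.49 F [-9.   2.3 24.5] T [ 0.17  1.61 -0.02] op 0.0001
tip r 82.4 lat 3.5 z_over_hinge -19.7
```

Call:
carry_out:
  increments:
    - [[0.02, 0.04, 0], [-0.05, 0, 0.1], 0]
    - [[0, 0, 0], [-0.05, 0, 0.3], 0]
    - [[0, 0, 0], [0, 0, 1], 0]
    - [[0, 0, 0], [0, 0, 1], 0]
    - [[0, 0, 0], [0, 0, 1], 0]
    - [[0, 0, 0], [0, 0, 1], 0]
    - [[0, 0, 0], [0, 0, 1], 0]
    - [[0, 0, 0], [0, 0, 0.5], 0]

```text
t: 20.1
tool_pos: [0.5193, -0.1149, 0.4475]
tool_rot: [0.351, 1.55, -0.347]
contact_force: [0.4, -1.0, -0.3]
opening: -0.0
```

```bash
python3 st.py; cat > lev.py <<'E'
from h import *
import fit
def lev(tag,cx=(.4842,-.1902)):
    ims=[]; e=np.array([.431,.902])
    for n in ["scene","side"]:
        c=get_calibration(n); im,d=get_image(n); np.savez(f"pics/{n}{tag}.npz",d=d,im=im)
        u,v=proj(c,[.485,-.18,.18])[0].astype(int); ims.append(cv2.resize(im[v-45:v+45,u-40:u+40],None,fx=5,fy=5,interpolation=3))
        P=cloud(c,d).reshape(-1,3); q=P[:,:2]-cx; r=q@e; l=q@[.902,-.431]
        rr=np.hypot(*q.T)
        s=P[(rr<.026)&(rr>.019)&(P[:,2]>.198)&(P[:,2]<.22)]; print(n,"cup top z",len(s),np.percentile(s[:,2],[50,80]).round(4))
        for sg in (1,-1):
            m=(abs(l)<.012)&(sg*r>.037)&(sg*r<.095)&(P[:,2]>.125)&(P[:,2]<.24)
            if m.sum()>10:
                a=np.polyfit(sg*r[m],P[m,2],1); print(n,sg,m.sum(),"angle",np.degrees(np.arctan(a[0])).round(1),"r",np.round([ (sg*r[m]).min(),(sg*r[m]).max()],3),"z",np.round(np.percentile(P[m,2],[2,98]),3),"z at r=.07",round(np.polyval(a,.07),4))
    cv2.imwrite(f"pics/z{tag}.png",np.hstack(ims))
E
python3 -c "
import lev;lev.lev(10)"
```

```text
20.1 [ 0.5193 -0.1149  0.4475] ax [-0.0068  0.0042 -1.    ] yaw -25.5 F [ 0.4 -1.  -0.3] T [ 0.   -0.07 -0.03] op -0.0
tip r 82.1 lat -2.5 z_over_hinge 98.5
scene cup top z 100 [0.2096 0.2107]
scene 1 150 angle -20.2 r [0.037 0.094] z [0.152 0.176] z at r=.07 0.1632
scene -1 146 angle 47.8 r [0.037 0.078] z [0.19  0.232] z at r=.07 0.2276
side cup top z 62 [0.2094 0.2104]
side 1 129 angle -20.7 r [0.037 0.095] z [0.15  0.176] z at r=.07 0.1624
side -1 87 angle 47.0 r [0.043 0.072] z [0.2   0.231] z at r=.07 0.228
```

View pics/z10.png

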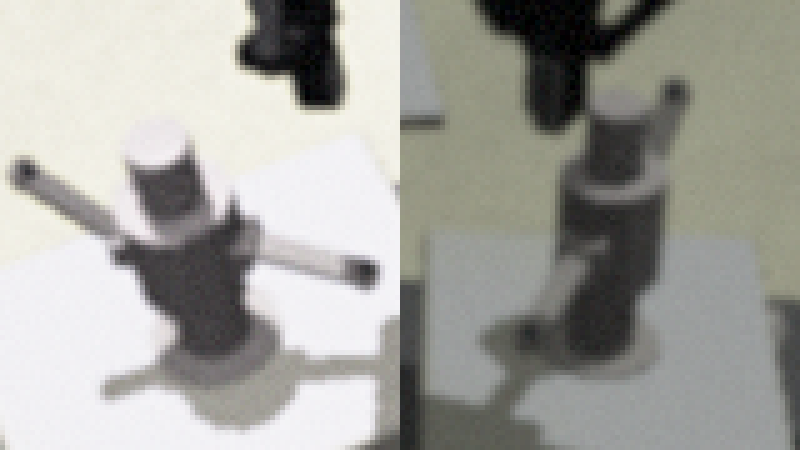

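The first lever measures −20.2° and −20.7° in the two cameras, so it is fully closed; the other is still raised. On to lever two.

Call:
carry_out:
  increments:
    - [[-0.04, -0.07, 0], [0, 0, 0.6], 0]
    - [[0, 0, 0], [-0.4, -0.85, 0], 0]
    - [[0, 0, 0], [-0.4, -0.85, 0], 0]
    - [[0, 0, 0], [-0.4, -0.85, 0], 0]
    - [[0, 0, 0], [-0.4, -0.85, 0], 0]
    - [[0, 0, 0], [-0.4, -0.85, 0], 0]
    - [[0, 0, 0], [-0.4, -0.85, 0], 0]
    - [[0, 0, 0], [0, 0, 0], 0]

```text
t: 21.0
tool_pos: [0.4689, -0.2194, 0.4533]
tool_rot: [0.35, 1.552, -0.345]
contact_force: [0.5, -0.3, 1.0]
opening: -0.0002
```

```bash
python3 st.py
```

```text
21.0 [ 0.4689 -0.2194  0.4533] ax [-0.0087  0.0049 -1.    ] yaw -25.36 F [ 0.5 -0.3  1. ] T [-0.   -0.04 -0.02] op -0.0002
tip r -34.0 lat -3.2 z_over_hinge 104.3
```

Call:
carry_out:
  increments:
    - [[-0.05, -0.09, 0], [-0.03, -0.18, -0.3], 0]
    - [[0, 0, 0], [0, 0, -0.7], 0]
    - [[0, 0, 0], [0, 0, -0.7], 0]
    - [[0, 0, 0], [0, 0, -0.4], 0]
    - [[0, 0, 0], [0, 0, 0], 0]

```text
t: 21.5
tool_pos: [0.4685, -0.2212, 0.4047]
tool_rot: [0.348, 1.546, -0.344]
contact_force: [0.5, 1.1, -0.9]
opening: -0.0006
```

```bash
python3 st.py
```

```text
21.5 [ 0.4685 -0.2212  0.4047] ax [-0.0024  0.0031 -1.    ] yaw -25.26 F [ 0.5  1.1 -0.9] T [ 0.02 -0.03  0.02] op -0.0006
tip r -35.6 lat -1.7 z_over_hinge 55.7
```

Call:
carry_out:
  increments:
    - [[-0.03, -0.025, 0], [0.02, -0.08, -0.3], 0]
    - [[0, 0, 0], [0, 0, -0.35], 0]
    - [[0, 0, 0], [0, 0, 0], 0]

```text
t: 21.8
tool_pos: [0.4692, -0.2223, 0.3902]
tool_rot: [0.345, 1.543, -0.345]
contact_force: [0.1, -0.5, 0.4]
opening: 0.0001
```

```bash
python3 st.py
```

```text
21.8 [ 0.4692 -0.2223  0.3902] ax [-1.e-04  2.e-04 -1.e+00] yaw -25.19 F [ 0.1 -0.5  0.4] T [ 0.03 -0.01 -0.  ] op 0.0001
tip r -36.6 lat -0.0 z_over_hinge 41.2
```

Same arc, mirrored.

Call:
carry_out:
  increments:
    - [[0, 0, 0], [-0.1, -0.2, 0], 0]
    - [[0, 0, 0], [-0.1, -0.2, 0], 0]
    - [[0, 0, 0], [-0.1, -0.2, -0.05], 0]

```text
t: 22.1
tool_pos: [0.4632, -0.235, 0.3903]
tool_rot: [0.344, 1.542, -0.345]
contact_force: [-0.3, 0.7, -0.5]
opening: 0.0
```

```bash
python3 st.py
```

```text
22.1 [ 0.4632 -0.235   0.3903] ax [ 0.0015 -0.001  -1.    ] yaw -25.14 F [-0.3  0.7 -0.5] T [-0.01 -0.03  0.05] op 0.0
tip r -50.7 lat 0.4 z_over_hinge 41.3
```

Call:
carry_out:
  increments:
    - [[0.01, 0.015, 0], [-0.08, -0.17, -0.1], 0]
    - [[0, 0, 0], [-0.08, -0.17, -0.12], 0]
    - [[0, 0, 0], [-0.08, -0.17, -0.14], 0]

```text
t: 22.4
tool_pos: [0.4582, -0.2462, 0.3838]
tool_rot: [0.346, 1.541, -0.343]
contact_force: [0.7, 1.0, 0.3]
opening: -0.0002
```

```bash
python3 st.py
```

```text
22.4 [ 0.4582 -0.2462  0.3838] ax [ 0.0028  0.0012 -1.    ] yaw -25.18 F [0.7 1.  0.3] T [ 0.28 -0.07  0.04] op -0.0002
tip r -62.5 lat 0.7 z_over_hinge 34.8
```

Torque shows contact and the lever is moving. I'll continue.

Call:
carry_out:
  increments:
    - [[0, 0.02, 0], [-0.06, -0.13, -0.18], 0]
    - [[0, 0, 0], [-0.06, -0.13, -0.2], 0]
    - [[0, 0, 0], [-0.06, -0.12, -0.22], 0]
    - [[0, 0, 0], [-0.04, -0.1, -0.24], 0]

```text
t: 22.8
tool_pos: [0.4534, -0.2567, 0.3661]
tool_rot: [0.346, 1.542, -0.343]
contact_force: [0.4, 1.4, 1.0]
opening: 0.0001
```

```bash
python3 st.py
```

```text
22.8 [ 0.4534 -0.2567  0.3661] ax [ 0.0015  0.0014 -1.    ] yaw -25.19 F [0.4 1.4 1. ] T [ 0.28 -0.08  0.04] op 0.0001
tip r -74.1 lat 0.7 z_over_hinge 17.1
```

Call:
carry_out:
  increments:
    - [[-0.01, 0.01, 0], [-0.04, -0.08, -0.22], 0]
    - [[0, 0, 0], [-0.04, -0.08, -0.24], 0]
    - [[0, 0, 0], [-0.03, -0.06, -0.25], 0]
    - [[0, 0, 0], [-0.02, -0.05, -0.25], 0]

```text
t: 23.2
tool_pos: [0.4506, -0.2629, 0.3455]
tool_rot: [0.344, 1.542, -0.345]
contact_force: [0.1, 1.1, 1.2]
opening: 0.0002
```

```bash
python3 st.py
```

```text
23.2 [ 0.4506 -0.2629  0.3455] ax [ 6.e-04 -5.e-04 -1.e+00] yaw -25.19 F [0.1 1.1 1.2] T [ 0.29 -0.06  0.02] op 0.0002
tip r -81.2 lat 0.8 z_over_hinge -3.5
```

Call:
carry_out:
  increments:
    - [[0, 0.01, 0], [-0.02, -0.04, -0.2], 0]
    - [[0, 0, 0], [-0.01, -0.02, -0.2], 0]

```text
t: 23.4
tool_pos: [0.4499, -0.2644, 0.3369]
tool_rot: [0.344, 1.543, -0.346]
contact_force: [0.9, -0.3, 1.7]
opening: 0.0001
```

```bash
python3 st.py
```

```text
23.4 [ 0.4499 -0.2644  0.3369] ax [-3.0e-04 -1.3e-03 -1.0e+00] yaw -25.19 F [ 0.9 -0.3  1.7] T [ 0.17 -0.08  0.03] op 0.0001
tip r -83.1 lat 0.8 z_over_hinge -12.1
```

Call:
carry_out:
  increments:
    - [[0, 0, 0], [0, 0, -0.15], 0]
    - [[0, 0, 0], [0, 0, -0.15], 0]

```text
t: 23.6
tool_pos: [0.4504, -0.2647, 0.3321]
tool_rot: [0.343, 1.541, -0.346]
contact_force: [-1.0, 2.6, 12.4]
opening: -0.0002
```

Call:
carry_out:
  increments:
    - [[0, 0.02, 0], [-0.02, 0, -0.15], 0]
    - [[0, 0.02, 0], [-0.02, 0, -0.15], 0]

```text
t: 23.8
tool_pos: [0.4509, -0.2651, 0.3316]
tool_rot: [0.342, 1.54, -0.347]
contact_force: [-3.0, 3.4, 14.8]
opening: -0.0
```

```bash
python3 st.py
```

```text
23.8 [ 0.4509 -0.2651  0.3316] ax [ 0.0023 -0.0037 -1.    ] yaw -25.17 F [-3.   3.4 14.8] T [ 0.75  0.5  -0.01] op -0.0
tip r -83.4 lat 2.5 z_over_hinge -17.4
```

Call:
carry_out:
  increments:
    - [[0.04, 0.04, 0], [-0.04, 0, -0.25], 0]
    - [[0.02, 0.03, 0], [-0.03, 0, -0.25], 0]

```text
t: 24.0
tool_pos: [0.4515, -0.2658, 0.3307]
tool_rot: [0.343, 1.54, -0.344]
contact_force: [-5.1, 8.3, 22.0]
opening: 0.0001
```

```bash
python3 st.py
```

```text
24.0 [ 0.4515 -0.2658  0.3307] ax [ 0.0027 -0.001  -1.    ] yaw -25.13 F [-5.1  8.3 22. ] T [1.35 0.87 0.04] op 0.0001
tip r -83.4 lat 3.2 z_over_hinge -18.3
```

Little movement with rising force, as at the first lever's stop. I'll unload, rise and measure.

Call:
carry_out:
  increments:
    - [[0, 0.03, 0], [-0.05, 0, 0.1], 0]
    - [[0, 0, 0], [-0.03, 0, 0.3], 0]
    - [[0, 0, 0], [0, 0, 1], 0]
    - [[0, 0, 0], [0, 0, 1], 0]
    - [[0, 0, 0], [0, 0, 1], 0]
    - [[0, 0, 0], [0, 0, 1], 0]
    - [[0, 0, 0], [0, 0, 1], 0]
    - [[0, 0, 0], [0, 0, 0.5], 0]

```text
t: 24.8
tool_pos: [0.4482, -0.2655, 0.4482]
tool_rot: [0.344, 1.553, -0.345]
contact_force: [-0.9, 0.8, 0.4]
opening: -0.0001
```

```bash
python3 st.py; python3 -c "
import lev;lev.lev(11)"
```

```text
24.8 [ 0.4482 -0.2655  0.4482] ax [-0.0095  0.001  -1.    ] yaw -25.14 F [-0.9  0.8  0.4] T [-0.02 -0.07  0.02] op -0.0001
tip r -85.2 lat -1.9 z_over_hinge 99.2
scene cup top z 99 [0.2095 0.2106]
scene 1 151 angle -18.5 r [0.038 0.094] z [0.156 0.177] z at r=.07 0.1652
scene -1 115 angle -19.8 r [0.038 0.094] z [0.155 0.176] z at r=.07 0.1644
side cup top z 73 [0.2091 0.2103]
side 1 127 angle -19.7 r [0.037 0.095] z [0.153 0.177] z at r=.07 0.1646
side -1 15 angle -16.2 r [0.061 0.092] z [0.152 0.164] z at r=.07 0.1618
```

View pics/z11.png

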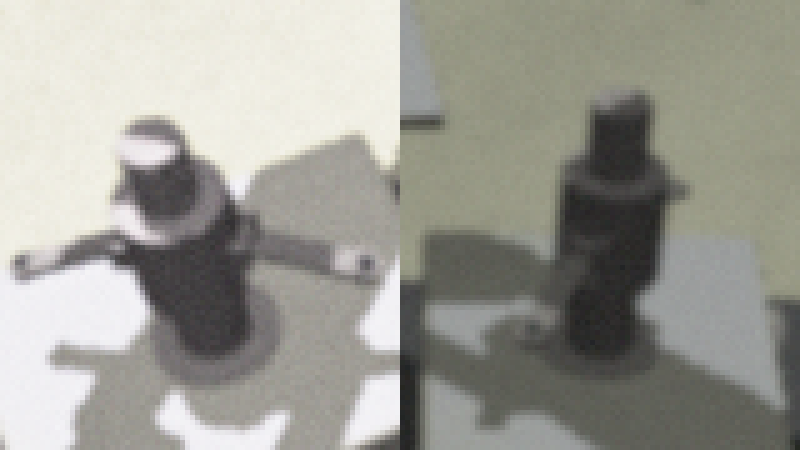

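Both levers are down. The angles, A about −19° and B about −20°, need a better estimate, so I'll average several frames.

```bash
python3 - <<'E'
from h import *
e=np.array([.431,.902]);cx=(.4842,-.1902)
for n in ["scene","side"]:
    c=get_calibration(n); D=np.stack([get_image(n)[1] for _ in range(8)]); P=cloud(c,np.median(D,0)).reshape(-1,3)
    q=P[:,:2]-cx; r=q@e; l=q@[.902,-.431]
    for sg in (1,-1):
        for w in (.004,.007):
            m=(abs(l)<w)&(sg*r>.042)&(sg*r<.090)&(P[:,2]>.14)&(P[:,2]<.19)
            if m.sum()>8:
                a=np.polyfit(sg*r[m],P[m,2],1); print(n,sg,w,m.sum(),"angle",np.degrees(np.arctan(a[0])).round(1),"z.07",round(np.polyval(a,.07),4),"res",np.std(P[m,2]-np.polyval(a,sg*r[m])).round(4))
    rr=np.hypot(*q.T); s=P[(rr<.027)&(rr>.018)&(P[:,2]>.2)&(P[:,2]<.22)]; A=np.c_[s[:,:2]-cx,np.ones(len(s))]; print("cup top plane",np.linalg.lstsq(A,s[:,2],rcond=None)[0].round(4),len(s))
E
```

```text
scene 1 0.004 54 angle -18.4 z.07 0.1659 res 0.0007
scene 1 0.007 89 angle -18.7 z.07 0.1658 res 0.0007
scene -1 0.004 40 angle -19.7 z.07 0.1649 res 0.0004
scene -1 0.007 72 angle -20.0 z.07 0.1648 res 0.0008
cup top plane [-0.0096 -0.0078  0.2097] 133
side 1 0.004 47 angle -18.3 z.07 0.1654 res 0.0009
side 1 0.007 86 angle -19.4 z.07 0.1648 res 0.0016
cup top plane [-0.0161 -0.0951  0.2092] 97
```

Read against coupling tilt, the angles are within about 1° of closed. I'll re-press each lever farther out along its bar to make sure of the stop, B first.

Call:
carry_out:
  increments:
    - [[-0.01, -0.095, 0], [0.02, -0.05, -0.5], 0]
    - [[0, 0, 0], [0, 0, -1], 0]
    - [[0, 0, 0], [0, 0, -1], 0]
    - [[0, 0, 0], [0, 0, -1], 0]
    - [[0, 0, 0], [0, 0, -0.5], 0]
    - [[0, 0, 0], [0, 0, 0], 0]

```text
t: 26.3
tool_pos: [0.4481, -0.2662, 0.3621]
tool_rot: [0.345, 1.541, -0.343]
contact_force: [0.2, 0.8, 0.4]
opening: 0.0003
```

```bash
python3 st.py
```

```text
26.3 [ 0.4481 -0.2662  0.3621] ax [ 1.9e-03  7.0e-04 -1.0e+00] yaw -25.14 F [0.2 0.8 0.4] T [-0.03  0.03  0.04] op 0.0003
tip r -85.0 lat 0.1 z_over_hinge 13.1
```

Call:
carry_out:
  increments:
    - [[0, 0.02, 0], [-0.04, -0.08, -0.5], 0]
    - [[0, 0, 0], [0, 0, -0.5], 0]
    - [[0, 0, 0], [0, 0, -0.2], 0]
    - [[0, 0, 0], [0, 0, -0.1], 0]

```text
t: 26.7
tool_pos: [0.4477, -0.2684, 0.3362]
tool_rot: [0.343, 1.54, -0.345]
contact_force: [0.1, 0.3, 0.5]
opening: 0.0004
```

```bash
python3 st.py
```

```text
26.7 [ 0.4477 -0.2684  0.3362] ax [ 0.0028 -0.0017 -1.    ] yaw -25.15 F [0.1 0.3 0.5] T [-0.01 -0.02 -0.03] op 0.0004
tip r -87.5 lat 1.0 z_over_hinge -12.8
```

Call:
carry_out:
  increments:
    - [[0.01, 0.02, 0], [-0.02, 0, -0.2], 0]
    - [[0, 0, 0], [0, 0, -0.15], 0]

```text
t: 26.9
tool_pos: [0.4479, -0.2687, 0.3308]
tool_rot: [0.343, 1.54, -0.345]
contact_force: [-2.0, 3.2, 9.5]
opening: -0.0002
```

Call:
carry_out:
  increments:
    - [[0.01, 0.02, 0], [-0.02, 0.01, -0.2], 0]
    - [[0.01, 0.02, 0], [-0.02, 0.01, -0.2], 0]

```text
t: 27.1
tool_pos: [0.4486, -0.2689, 0.3296]
tool_rot: [0.343, 1.538, -0.344]
contact_force: [-4.7, 4.0, 16.5]
opening: 0.0002
```

Call:
carry_out:
  increments:
    - [[0.02, 0.03, 0], [-0.04, 0.02, -0.3], 0]
    - [[0.02, 0.03, 0], [-0.04, 0.02, -0.3], 0]

```text
t: 27.3
tool_pos: [0.4492, -0.2692, 0.3288]
tool_rot: [0.342, 1.536, -0.344]
contact_force: [-7.0, 6.7, 23.6]
opening: 0.0
```

```bash
python3 st.py
```

```text
27.3 [ 0.4492 -0.2692  0.3288] ax [ 0.0069 -0.0027 -1.    ] yaw -25.07 F [-7.   6.7 23.6] T [1.27 1.21 0.09] op 0.0
tip r -87.4 lat 3.4 z_over_hinge -20.2
```

Call:
carry_out:
  increments:
    - [[0, 0.03, 0], [-0.05, 0, 0.1], 0]
    - [[0, 0.02, 0], [-0.03, 0, 0.3], 0]
    - [[0, 0, 0], [0, 0, 1], 0]
    - [[0, 0, 0], [0, 0, 1], 0]
    - [[0, 0, 0], [0, 0, 1], 0]
    - [[0, 0, 0], [0, 0, 1], 0]
    - [[0, 0, 0], [0, 0, 1], 0]
    - [[0, 0, 0], [0, 0, 1], 0]

```text
t: 28.1
tool_pos: [0.4469, -0.2688, 0.4599]
tool_rot: [0.342, 1.545, -0.344]
contact_force: [-0.5, 0.7, 0.5]
opening: -0.0002
```

```bash
python3 st.py; python3 -c "
import lev;lev.lev(12)"
```

```text
28.1 [ 0.4469 -0.2688  0.4599] ax [-1.5e-03 -9.0e-04 -1.0e+00] yaw -25.07 F [-0.5  0.7  0.5] T [ 0.04 -0.01  0.07] op -0.0002
tip r -88.3 lat -0.3 z_over_hinge 110.9
scene cup top z 106 [0.21   0.2113]
scene 1 151 angle -18.7 r [0.038 0.094] z [0.156 0.177] z at r=.07 0.1652
scene -1 122 angle -20.0 r [0.037 0.095] z [0.155 0.176] z at r=.07 0.1641
side cup top z 68 [0.2093 0.2103]
side 1 119 angle -19.0 r [0.037 0.093] z [0.154 0.176] z at r=.07 0.1648
side -1 11 angle -15.7 r [0.067 0.094] z [0.155 0.165] z at r=.07 0.1622
```

Call:
carry_out:
  increments:
    - [[0, -0.05, 0], [0.4, 0.85, 0], 0]
    - [[0, 0, 0], [0.4, 0.85, 0], 0]
    - [[0, 0, 0], [0.4, 0.85, 0], 0]
    - [[0, 0, 0], [0.4, 0.85, 0], 0]
    - [[0, 0, 0], [0.4, 0.85, 0], 0]
    - [[0, 0, 0], [0.4, 0.85, 0], 0]
    - [[0, 0, 0], [0.4, 0.85, 0], 0]
    - [[0, 0, 0], [0.4, 0.85, 0], 0]

```text
t: 29.0
tool_pos: [0.5115, -0.1296, 0.4502]
tool_rot: [0.347, 1.546, -0.348]
contact_force: [0.5, 0.8, -0.8]
opening: 0.0001
```

```bash
python3 st.py
```

```text
29.0 [ 0.5115 -0.1296  0.4502] ax [-3.5e-03  4.0e-04 -1.0e+00] yaw -25.37 F [ 0.5  0.8 -0.8] T [-0.06  0.02  0.  ] op 0.0001
tip r 65.1 lat -2.3 z_over_hinge 101.2
```

Call:
carry_out:
  increments:
    - [[0, -0.03, 0], [0.27, 0.45, -0.3], 0]
    - [[0, 0, 0], [0.27, 0.45, -0.7], 0]
    - [[0, 0, 0], [0, 0, -1], 0]
    - [[0, 0, 0], [0, 0, -1], 0]
    - [[0, 0, 0], [0, 0, -0.8], 0]
    - [[0, 0, 0], [0, 0, -0.6], 0]
    - [[0, 0, 0], [0, 0, 0], 0]

```text
t: 29.7
tool_pos: [0.5215, -0.1084, 0.3466]
tool_rot: [0.347, 1.555, -0.345]
contact_force: [-0.3, -0.5, -0.5]
opening: 0.0
```

```bash
python3 st.py
```

```text
29.7 [ 0.5215 -0.1084  0.3466] ax [-0.0117  0.0039 -0.9999] yaw -25.26 F [-0.3 -0.5 -0.5] T [-0.02  0.   -0.03] op 0.0
tip r 88.4 lat -4.0 z_over_hinge -2.4
```

Call:
carry_out:
  increments:
    - [[-0.04, -0.11, 0], [0.04, -0.04, -0.2], 0]
    - [[0, 0, 0], [0, 0, -0.3], 0]
    - [[0, 0, 0], [0, 0, -0.2], 0]

```text
t: 30.0
tool_pos: [0.5228, -0.1098, 0.3327]
tool_rot: [0.345, 1.54, -0.347]
contact_force: [-1.3, -1.0, 2.3]
opening: 0.0002
```

```bash
python3 st.py
```

```text
30.0 [ 0.5228 -0.1098  0.3327] ax [ 0.0022 -0.0015 -1.    ] yaw -25.3 F [-1.3 -1.   2.3] T [-0.09  0.09 -0.03] op 0.0002
tip r 88.0 lat 0.3 z_over_hinge -16.3
```

Call:
carry_out:
  increments:
    - [[0.01, 0.02, 0], [-0.02, 0, -0.15], 0]
    - [[0.01, 0.02, 0], [-0.02, 0, -0.2], 0]

```text
t: 30.2
tool_pos: [0.5232, -0.1103, 0.3292]
tool_rot: [0.346, 1.538, -0.347]
contact_force: [-1.3, 0.8, 10.3]
opening: 0.0001
```

Call:
carry_out:
  increments:
    - [[0.01, 0.03, 0], [-0.03, 0, -0.2], 0]
    - [[0.01, 0.03, 0], [-0.03, 0, -0.25], 0]

```text
t: 30.4
tool_pos: [0.524, -0.1109, 0.3278]
tool_rot: [0.345, 1.535, -0.347]
contact_force: [-5.8, 2.6, 17.7]
opening: -0.0003
```

Call:
carry_out:
  increments:
    - [[0.02, 0.04, 0], [-0.04, 0, -0.3], 0]
    - [[0.02, 0.04, 0], [-0.04, 0, -0.3], 0]

```text
t: 30.6
tool_pos: [0.5248, -0.1116, 0.3272]
tool_rot: [0.346, 1.535, -0.346]
contact_force: [-8.9, 3.6, 22.5]
opening: -0.0002
```

```bash
python3 st.py
```

```text
30.6 [ 0.5248 -0.1116  0.3272] ax [ 0.0079 -0.0019 -1.    ] yaw -25.31 F [-8.9  3.6 22.5] T [ 0.5   1.56 -0.03] op -0.0002
tip r 87.6 lat 3.8 z_over_hinge -21.8
```

Call:
carry_out:
  increments:
    - [[0.01, 0.03, 0], [-0.05, 0, 0.1], 0]
    - [[0, 0.03, 0], [-0.03, 0, 0.3], 0]
    - [[0, 0, 0], [0, 0, 1], 0]
    - [[0, 0, 0], [0, 0, 1], 0]
    - [[0, 0, 0], [0, 0, 1], 0]
    - [[0, 0, 0], [0, 0, 1], 0]
    - [[0, 0, 0], [0, 0, 1], 0]
    - [[0, 0, 0], [0, 0, 1], 0]

```text
t: 31.4
tool_pos: [0.5225, -0.1113, 0.4592]
tool_rot: [0.347, 1.544, -0.346]
contact_force: [-0.6, -0.6, 0.1]
opening: -0.0
```

Call:
carry_out:
  increments:
    - [[0, 0, 0], [0, 0.3, 1], 0.1]
    - [[0, 0, 0], [0, 0.5, 1], 0.3]
    - [[0, 0, 0], [0, 0.5, 1], 0.5]
    - [[0, 0, 0], [0, 0, 0.3], 0.5]
    - [[0, 0, 0], [0, 0, 0], 0.5]

```text
t: 31.9
tool_pos: [0.5221, -0.085, 0.5304]
tool_rot: [0.346, 1.539, -0.348]
contact_force: [-0.1, -0.4, 1.0]
opening: 0.0427
```

```bash
python3 st.py; python3 -c "
import lev;lev.lev(13)"
python3 - <<'E'
import numpy as np,cv2
cv2.imwrite("pics/full13.png",np.load("pics/scene13.npz")["im"])
E
```

```text
31.9 [ 0.5221 -0.085   0.5304] ax [ 0.0031 -0.0016 -1.    ] yaw -25.37 F [-0.1 -0.4  1. ] T [ 0.04 -0.01 -0.01] op 0.0427
tip r 110.1 lat -10.9 z_over_hinge 181.4
scene cup top z 98 [0.2094 0.2104]
scene 1 149 angle -20.7 r [0.037 0.094] z [0.154 0.176] z at r=.07 0.1622
scene -1 126 angle -16.0 r [0.037 0.095] z [0.159 0.177] z at r=.07 0.167
side cup top z 68 [0.2088 0.2099]
side 1 126 angle -22.4 r [0.037 0.093] z [0.151 0.175] z at r=.07 0.1618
side -1 20 angle -14.2 r [0.056 0.093] z [0.159 0.17 ] z at r=.07 0.1659
```

View pics/z13.png

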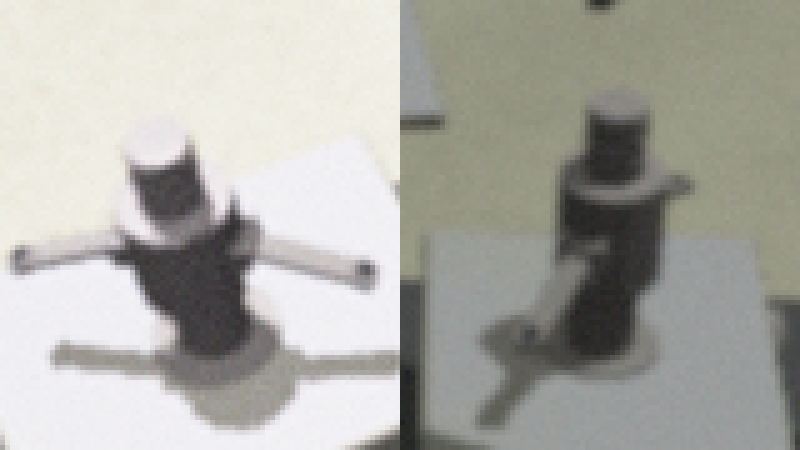

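View pics/full13.png

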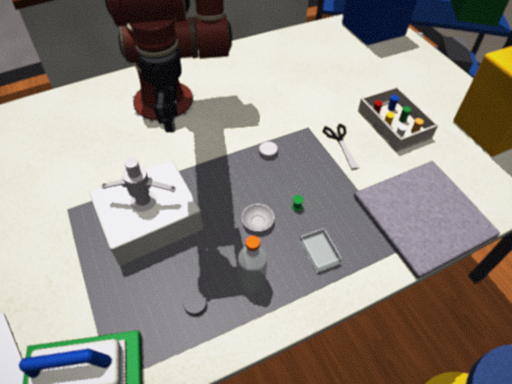

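The levers are down and the bystanders look unmoved, but pressing A rocked the coupling: A reads about −21° and B about −16°. I'll measure the coupling's own tilt to separate it from the lever angles.

```bash
cat > tilt.py <<'E'
from h import *
from scipy.optimize import least_squares
e=np.array([.431,.902]);cx=np.array((.4842,-.1902)); f=np.array([.902,-.431])
def go():
  for n in ["scene","side"]:
    c=get_calibration(n); D=np.stack([get_image(n)[1] for _ in range(8)]); D[D==0]=np.nan
    d=np.nanmedian(D,0); P=cloud(c,np.nan_to_num(d)).reshape(-1,3)
    q=P[:,:2]-cx; r=q@e; l=q@f; z=P[:,2]; rr=np.hypot(r,l)
    def sel(z0,z1,lim): m=(rr<lim)&(z>z0)&(z<z1); return np.c_[r[m],l[m],z[m]]
    a=sel(.214,.244,.021); b=sel(.156,.205,.0325)
    def fun(p):  # axis at z=.2: (p0,p1), slopes p2,p3
        g=lambda s,R:np.hypot(s[:,0]-p[0]-p[2]*(s[:,2]-.2),s[:,1]-p[1]-p[3]*(s[:,2]-.2))-R
        return np.r_[g(a,.016),g(b,.0285)]
    s=least_squares(fun,[0,0,0,0],loss="soft_l1",f_scale=.0007); 
    print(n,len(a),len(b),"axis off mm",(s.x[:2]*1e3).round(1),"tilt deg toward +e, lateral",np.degrees(s.x[2:]).round(2))
    for zz,lo,hi,R0,R1 in [("stubtop",.243,.256,0,.0135),("cuptop",.2,.219,.019,.0265)]:
        m=(rr<R1)&(rr>R0)&(z>lo)&(z<hi); 
        o=least_squares(lambda p:p[0]*(r[m])+p[1]*l[m]+p[2]-z[m],[0,0,.21],loss="soft_l1",f_scale=.0007).x; print("  ",zz,m.sum(),"z",o[2].round(4),"slope deg e,lat",np.degrees(o[:2]).round(2))
    for sg in (1,-1):
        m=(abs(l)<.007)&(sg*r>.042)&(sg*r<.091)&(z>.14)&(z<.19)
        if m.sum()>8:
            k=np.polyfit(sg*r[m],z[m],1); print("  lever",sg,m.sum(),np.degrees(np.arctan(k[0])).round(1),"z.07",np.polyval(k,.07).round(4))
  print(get_obs()["t"])
go()
E
python3 tilt.py
```

```text
scene 115 322 axis off mm [-0.3  0.6] tilt deg toward +e, lateral [ 1.4  -0.28]
   stubtop 77 z 0.2499 slope deg e,lat [-2.22 -0.19]
   cuptop 115 z 0.2098 slope deg e,lat [-1.87 -0.61]
  lever 1 81 -21.0 z.07 0.1628
  lever -1 93 -17.3 z.07 0.1671
side 125 287 axis off mm [-0.2  0.1] tilt deg toward +e, lateral [1.22 0.25]
   stubtop 44 z 0.2495 slope deg e,lat [-1.7  0. ]
   cuptop 63 z 0.2094 slope deg e,lat [-1.44 -0.2 ]
  lever 1 99 -22.2 z.07 0.1617
32.8
```

The coupling leans about 1.5° towards A. Relative to the coupling, A is at about −19.8° and B about −18.9°. A light press on B should level it and confirm B is at its stop.

Call:
carry_out:
  increments:
    - [[0, 0, 0], [-0.37, -0.91, 0], 0]
    - [[0, 0, 0], [-0.37, -0.91, 0], 0]
    - [[0, 0, 0], [-0.37, -0.91, 0], 0]
    - [[0, 0, 0], [-0.37, -0.91, 0], 0]
    - [[0, 0, 0], [-0.37, -0.91, 0], 0]
    - [[0, 0, 0], [-0.37, -0.91, 0], 0]
    - [[0, 0, 0], [-0.37, -0.91, 0], 0]
    - [[0, 0, 0], [-0.37, -0.91, 0], 0]

```text
t: 33.6
tool_pos: [0.461, -0.2334, 0.5303]
tool_rot: [0.343, 1.54, -0.343]
contact_force: [-0.9, -0.6, 0.7]
opening: 0.0
```

Call:
carry_out:
  increments:
    - [[0, 0, 0], [-0.3, -0.9, 0], 0]
    - [[0, 0, 0], [-0.2, -0.6, 0], 0]
    - [[0, 0, 0], [0, 0, -1], 0]
    - [[0, 0, 0], [0, 0, -1], 0]
    - [[0, 0, 0], [0, 0, -1], 0]
    - [[0, 0, 0], [0, 0, -1], 0]
    - [[0, 0, 0], [0, 0, 0], 0]

```text
t: 34.3
tool_pos: [0.4493, -0.2669, 0.4493]
tool_rot: [0.345, 1.536, -0.347]
contact_force: [-0.3, -0.2, 0.1]
opening: -0.0001
```

```bash
python3 st.py
```

```text
34.3 [ 0.4493 -0.2669  0.4493] ax [ 0.0061 -0.0028 -1.    ] yaw -25.27 F [-0.3 -0.2  0.1] T [ 0.02 -0.01  0.  ] op -0.0001
tip r -85.4 lat 2.4 z_over_hinge 100.3
```

Call:
carry_out:
  increments:
    - [[0.03, 0.06, 0], [-0.05, 0, -0.5], 0]
    - [[0, 0, 0], [-0.02, 0, -1], 0]
    - [[0, 0, 0], [0, 0, -1], 0]
    - [[0, 0, 0], [0, 0, -1], 0]
    - [[0, 0, 0], [0, 0, -1], 0]
    - [[0, 0, 0], [0, 0, -0.3], 0]
    - [[0, 0, 0], [0, 0, 0], 0]

```text
t: 35.0
tool_pos: [0.449, -0.2673, 0.3564]
tool_rot: [0.341, 1.535, -0.348]
contact_force: [-0.8, 1.1, -0.7]
opening: 0.0001
```

```bash
python3 st.py
```

```text
35.0 [ 0.449  -0.2673  0.3564] ax [ 0.0074 -0.0057 -1.    ] yaw -25.2 F [-0.8  1.1 -0.7] T [ 0.02  0.04 -0.01] op 0.0001
tip r -86.2 lat 2.8 z_over_hinge 7.5
```

Call:
carry_out:
  increments:
    - [[0.06, 0.07, 0], [-0.05, 0, -0.4], 0]
    - [[0, 0, 0], [0, 0, -0.4], 0]
    - [[0, 0, 0], [0, 0, -0.1], 0]

```text
t: 35.3
tool_pos: [0.4488, -0.2679, 0.3408]
tool_rot: [0.343, 1.539, -0.346]
contact_force: [0.1, 0.5, -0.1]
opening: -0.0002
```

Call:
carry_out:
  increments:
    - [[0, 0, 0], [0, 0, -0.12], 0]
    - [[0, 0, 0], [0, 0, -0.1], 0]

```text
t: 35.5
tool_pos: [0.449, -0.2681, 0.3369]
tool_rot: [0.343, 1.537, -0.346]
contact_force: [-0.9, -0.3, 0.4]
opening: 0.0003
```

```bash
python3 st.py
```

```text
35.5 [ 0.449  -0.2681  0.3369] ax [ 0.0051 -0.0034 -1.    ] yaw -25.19 F [-0.9 -0.3  0.4] T [ 0.02  0.01 -0.01] op 0.0003
tip r -86.7 lat 2.5 z_over_hinge -12.1
```

Call:
carry_out:
  increments:
    - [[0.02, 0.03, 0], [-0.03, 0, -0.12], 0]
    - [[0, 0, 0], [0, 0, -0.12], 0]

```text
t: 35.7
tool_pos: [0.4488, -0.2683, 0.333]
tool_rot: [0.344, 1.539, -0.346]
contact_force: [-0.9, 1.2, 4.4]
opening: 0.0003
```

Call:
carry_out:
  increments:
    - [[0.01, 0.02, 0], [-0.02, 0, -0.12], 0]
    - [[0, 0.01, 0], [0, 0, -0.12], 0]

```text
t: 35.9
tool_pos: [0.4493, -0.2686, 0.3313]
tool_rot: [0.343, 1.537, -0.346]
contact_force: [-1.4, 2.1, 9.1]
opening: -0.0004
```

```bash
python3 st.py
```

```text
35.9 [ 0.4493 -0.2686  0.3313] ax [ 0.0052 -0.0027 -1.    ] yaw -25.19 F [-1.4  2.1  9.1] T [0.48 0.19 0.02] op -0.0004
tip r -86.9 lat 3.0 z_over_hinge -17.7
```

Call:
carry_out:
  increments:
    - [[0.01, 0.03, 0], [-0.04, 0, -0.17], 0]
    - [[0.01, 0.02, 0], [-0.02, 0, -0.17], 0]

```text
t: 36.1
tool_pos: [0.4497, -0.2689, 0.3302]
tool_rot: [0.344, 1.536, -0.345]
contact_force: [-3.2, 2.7, 13.8]
opening: 0.0002
```

```bash
python3 st.py
```

```text
36.1 [ 0.4497 -0.2689  0.3302] ax [ 0.0069 -0.0023 -1.    ] yaw -25.17 F [-3.2  2.7 13.8] T [0.79 0.44 0.07] op 0.0002
tip r -86.9 lat 3.7 z_over_hinge -18.8
```

Call:
carry_out:
  increments:
    - [[0.01, 0.03, 0], [-0.05, 0, 0.15], 0]
    - [[0, 0, 0], [-0.02, 0, 0.5], 0]
    - [[0, 0, 0], [0, 0, 1], 0]
    - [[0, 0, 0], [0, 0, 1], 0]
    - [[0, 0, 0], [0, 0, 1], 0]
    - [[0, 0, 0], [0, 0, 1], 0]
    - [[0, 0, 0], [0, 0, 1], 0]
    - [[0, 0, 0], [0, 0, 1], 0]

```text
t: 36.9
tool_pos: [0.4465, -0.2682, 0.4651]
tool_rot: [0.346, 1.547, -0.344]
contact_force: [0.3, -0.3, 0.4]
opening: 0.0002
```

Call:
carry_out:
  increments:
    - [[0, 0, 0], [0, -0.3, 1], 0.1]
    - [[0, 0, 0], [0, -0.5, 1], 0.3]
    - [[0, 0, 0], [0, -0.5, 1], 0.5]
    - [[0, 0, 0], [0, 0, 0.3], 0.5]
    - [[0, 0, 0], [0, 0, 0], 0.5]

```text
t: 37.4
tool_pos: [0.4457, -0.2945, 0.5372]
tool_rot: [0.344, 1.544, -0.346]
contact_force: [0.4, -0.7, 0.1]
opening: 0.0429
```

```bash
python3 st.py; python3 tilt.py
```

```text
37.4 [ 0.4457 -0.2945  0.5372] ax [-1.e-03 -8.e-04 -1.e+00] yaw -25.2 F [ 0.4 -0.7  0.1] T [-0.   -0.02 -0.04] op 0.0429
tip r -112.0 lat 9.8 z_over_hinge 188.2
scene 119 325 axis off mm [-1.6  0.4] tilt deg toward +e, lateral [-0.82 -0.9 ]
   stubtop 82 z 0.2497 slope deg e,lat [-0.35  0.24]
   cuptop 115 z 0.2096 slope deg e,lat [0.79 0.01]
  lever 1 86 -18.5 z.07 0.166
  lever -1 79 -19.7 z.07 0.1646
side 132 285 axis off mm [-1.6 -0.2] tilt deg toward +e, lateral [-1.05 -0.26]
   stubtop 46 z 0.2494 slope deg e,lat [-1.27  0.49]
   cuptop 71 z 0.2093 slope deg e,lat [-0.64  0.06]
  lever 1 90 -20.3 z.07 0.1649
38.2
```

The coupling is now within about 1° of upright, and both levers are at about −19° to −20° relative to it. The arm is clear, so I'm handing in.

```bash
python3 -c "
from station import *
finish_job()"
```

```text
the job is handed in; nothing more can be done
```

The job is handed in at about 38 s: the coupling is pushed home on the adaptor and both levers are closed. The gripper has let go and is well clear.

- **Home:** the height stayed at 0.3897 m while the push rose from about 20 to 30 N. I took that as home and solid. When I eased off it sprang back about 1.3 mm on the gasket.
- **Levers:** I closed the +y-side lever (A) first, then the opposite one (B). I then pressed B, A and B again to make sure of the stops. The highest push was about 26 N on the coupling and 25 N on a lever.
- **Last angle check:** A read −18.5° and −20.3° in the two cameras. B read −19.7° in one camera; the other saw too little of it.
- **What disagreed:** the coupling rocks 1 to 2° towards whichever lever was pressed last, so the angles shifted between checks. The final tilt readings also vary, from about +0.8° to −1.3°. Allowing for that, I put both levers within about 1° of the closed stop.
- **Bystanders:** the last full view, at about 32 s, showed them in place. I did not check their positions by measurement.

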